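# Tip the mixing palette over onto the drain board

### The arm

A 7-joint arm with a two-finger parallel gripper is mounted at the origin on a cart in front of the work surface, level with it; the furniture and walls round the work are solid. World frame = base frame: x ahead of the robot, y to its left, z up, the work surface at z = 0. Lengths are in m, angles in rad, forces in N, time in s.
With the tool pointing down it reaches from about 0.425 to 0.95 m from the base axis. Payload 4.7 kg.
Tool frame: the origin (TCP) lies at the very end of the fingers, on their centre line; the grasp point (between the pads) lies 19 mm behind it; z points along the fingers, y is the line along which they close (so a half turn about z gives the same grasp; the last joint's range is limited). The gripper opens to 87 mm and grips with 3 to 60 N. Pads are 19 mm wide; open, the fingers measure 117 mm over their backs; the gripper's body (75 mm by 190 mm) begins 51 mm behind the grasp point.
Start: joints at [-1.194, 0.469, -0.049, 1.532, 0.024, 1.141, -0.082], TCP at [0.266, 0.62, 0.189] pointing down, gripper open.
Joint ranges: [-2.59, 2.59], [-0.33, 1.99], [-1.39, 1.29], [0.1, 2.45], [-1.04, 4.18], [0.21, 1.99], [-2.66, 2.66]. Speed limits (rad/s): [2.57, 2.57, 3.14, 3.14, 3.14, 3.14, 3.14].

### API

Orientations are given as a 3x3 rotation matrix whose columns are the frame's x, y, z axes.
In Python, from cell import r gives the robot as it stands. The module is installed in compiled form; this text tells all that it offers.
- The arm moves only by the tool carry_out, never from a script. Its argument "targets" is a list of rows, each a list of 4 numbers: the shift along the tool's x, y, z in cm, then the turn about the tool's z in degrees. A call has 1 to 5 rows; each row is the pose to reach, as a shift and turn from the pose commanded when the call began, along the tool's axes at that moment; what a row does not reach only later rows make up. A row lasts 1/8 s, in which the tool goes at most 62.5 mm and 10.7 degrees, less where a joint would pass 70% of its speed; a pose out of reach is approached as far as the arm can. A call with a gripper value outside its range is refused whole. "hand" is the finger opening in cm, from 0 to 8.7, set as the call begins (left out, the last holds). The fingers move at their own pace and stop on an object; the grip force is fixed at half the most. Time passes only in rows, so rows that repeat a pose let the fingers close. It gives the time, the measured TCP pose, the force, the opening and the grip force at its end, in the units of the state.
- r.observe(): the state, without advancing time (a new reading comes with each control period).
- r.read_camera(name): name is "scene" or "top" or "wrist"; returns the picture (420x560x3 uint8, blue, green, red); there is no depth.
- r.camera_params(name): a dict with "fx", "fy", "cx", "cy" (pixels), "D" ([k1, k2, p1, p2, k3] as OpenCV has them; the pictures are not rectified), "eye" and "attitude" of the camera in the world; the wrist camera has in their place "mount" (4x4, takes a point from camera to tool coordinates, whose origin is the TCP and whose axes are the flange's). Camera axes: x right, y up, looking along -z (the intrinsics and any distortion apply to the point x, -y, -z); pixel columns grow to the right and rows downward; lengths in m; the calibration is good to about 2 mm. A picture is of the moment at which its call begins: read the wrist's pose just before it. camera_params takes no time and is no camera call.
- r.hand_in(): hands the job in; it is judged then, once.
Trained networks look in the newest picture that a camera, given by its name, has taken for a name from the list of things; names that differ only in an ending like _2 or _b are one class to them, and where a whole thing is asked for, a point or a joint stands for the part that bears it (a point fixed in the world has none). Each returns a list of dicts, best first, with "score" (0 to 1); they miss things now and then, are a little off and sometimes report something else, mostly with a low value. They report only what shows in the picture. A call takes as long as a camera call. They do not tell look-alikes from the thing itself.
- r.spot_in(camera, label): "at" ([column, row] in pixels, amid what is visible of it).
The state is a dict: "time_s": time; "qpos": joint angles; "dq": joint speeds; "joint_efforts": joint torques, N m; "position": TCP position; "ee_rot": TCP orientation; "force": force on the tool from outside, world axes, zero at the start; "wrist_torque": the same for the moment, N m; "width": finger opening in m; "grasp_force": force on a finger pad.
Only numpy, scipy, OpenCV 4.12 (cv2) and the standard library are available. Lean on these libraries where they do the work, as an engineer would, in place of code of your own. Each camera call takes 0.05 s, during which the arm holds its last target. There are 200 camera calls.

### The job

Turn the white mixing palette face down on the grey drain board to drain, without picking it up: push it along the bench against the board's front edge, tip it up on edge there with the fingertips and push it on over, so that it falls wells down onto the board, then push it on until all of it lies flat on the deck with nothing overhanging. Never pinch it or lift it clear of what it stands on, press gently, and leave the vials, bottle, tray, cast and sleeve around it where they are.

Things in the scene. Friction and masses are not known exactly. Their poses are not given: they have to be found in the camera images.
- palette: the white glazed mixing palette: rigid slab 90 mm (its x) by 130 mm (its y) by 12 mm thick, square plain sides, about 0.2 kg, six round wells in its top face. It starts wells up on the bench a few cm short of the drain board's front edge, a little askew, a long side facing it. Origin: centre of the plain underside; z points out of the face with the wells (up at the start)
- board: the grey ribbed drain board, fixed, 140 mm deep (x), 180 mm wide (y). Origin at bench height, middle of the foot of its front edge; x runs from there back over the deck, away from the robot, y left along the edge, z up. The front edge is a slippery polished steel bar, upright face 18 mm high (plane x = 0); level deck, top at 18 mm; a lip along the back (x = 130 to 140 mm) stands 10 mm above the deck
- board_edge (a point): middle of the top of the drain board's front edge, 18 mm above the bench. A white box-shaped cabinet, 0.25 m high, stands on the bench to the left of the work, between it and the arm's start: come over or round it
- palette_corner0 (a point): corner of the palette at +x, +y of its own frame, half-way through its 12 mm thickness (45 mm and 65 mm from its centre).
- palette_corner1 (a point): corner of the palette at +x, -y of its own frame, half-way through its 12 mm thickness (45 mm and 65 mm from its centre).
- palette_corner2 (a point): corner of the palette at -x, +y of its own frame, half-way through its 12 mm thickness (45 mm and 65 mm from its centre). The palette's sides grip well: with its far side stopped by the board, fingertips at bench height that press the middle of the near side with 10 to 15 N and rise carry it up by friction
- palette_corner3 (a point): corner of the palette at -x, -y of its own frame, half-way through its 12 mm thickness (45 mm and 65 mm from its centre). The near side slides little on the fingertips, so they follow its arc as it tips; the far upper edge slides down the board's front face meanwhile
- vial_a: a powder vial with a grey cap, 16 mm across and 46 mm tall, standing to the left of the palette; origin at the centre of its underside. To be left alone
- vial_b: a second powder vial with a grey cap, 16 mm across and 46 mm tall, standing to the left of the palette; origin at the centre of its underside. To be left alone
- bottle: a white fluid bottle, 42 mm across and 100 mm tall, standing to the left of the drain board; origin at the centre of its underside. To be left alone
- cast: a stone dental cast, 61x66x33 mm, lying to the right of the drain board; origin at the centre of its underside. To be left alone
- tray: a round flat ceramic firing tray, 64 mm across and 7 mm thick, lying to the right of the palette; origin at the centre of its underside. To be left alone
- tube: a white silicone sleeve lying on its side, 60x35x17 mm, to the right of the drain board's front edge; origin at the centre of its underside. To be left alone
Things that resemble listed ones, but are neither listed nor needed, are in the scene too. There is more than one size of the palette; the one meant has the size given above.

How it is judged:
By the outcome, as a careful person would: the job done as asked, in the order asked, and still so for the second after the job is handed in, with the robot touching nothing.
It also fails if it takes over 72 s, if anything falls off the work surface, if the arm or the gripper's body presses on something with over 40 N, if the wrist force passes 120 N, or if a joint passes its speed limit or range.

## Working session

There is one attempt and no reset: what is moved stays moved. The work goes in short steps, Python scripts to look and compute and a tool call to move; the robot and the scene stay as the last step left them, time stands still between calls to the robot, and variables do not carry over. Pictures are saved under pics/ and viewed, at most 10 in all, crops included, and the job is handed in when it is done.

Besides the shell and the picture viewer there is one more tool, called after "Emit:" as name(argument=value, ...), one argument or row to a line, values as JSON. carry_out: Moves the arm, as the interface text tells. Its arguments: {"type":"object","properties":{"targets":{"type":"array","items":{"type":"array","items":{"type":"number"}}},"hand":{"type":"number"}},"required":["targets"]}

```bash
mkdir -p pics; ls; cat > h.py <<'E'
import numpy as np, cv2
from cell import r
def cam(n):
    p=r.camera_params(n)
    K=np.array([[p['fx'],0,p['cx']],[0,p['fy'],p['cy']],[0,0,1.]]);D=np.array(p['D'],float)
    if 'eye' in p: e=np.array(p['eye'],float);R=np.array(p['attitude'],float)
    else:
        s=r.observe();T=np.eye(4);T[:3,:3]=s['ee_rot'];T[:3,3]=s['position'];T=T@np.array(p['mount']);e=T[:3,3];R=T[:3,:3]
    return K,D,e,R
def ray(c,uv,z=0.):
    K,D,e,R=c
    q=cv2.undistortPoints(np.array(uv,float).reshape(-1,1,2),K,D).reshape(-1,2)
    d=np.c_[q[:,0],-q[:,1],-np.ones(len(q))]@R.T
    return e+d*((z-e[2])/d[:,2])[:,None]
def proj(c,P):
    K,D,e,R=c
    x=(np.array(P,float).reshape(-1,3)-e)@R; x=x*[1,-1,-1]
    return cv2.projectPoints(x,np.zeros(3),np.zeros(3),K,D)[0].reshape(-1,2)
E
python3 - <<'E'
from h import *
for n in('scene','top'):
    cv2.imwrite(f'pics/{n}0.png',r.read_camera(n)); c=cam(n); print(n,c[2],c[3].tolist(),c[0][0,0])
    for l in ['palette','board','board_edge','vial_a','bottle','cast','tray','tube','palette_corner0','palette_corner3']:
        for d in r.spot_in(n,l): print(l,round(d['score'],2),np.round(d['at']),np.round(ray(c,d['at'],0.01)[0],3))
s=r.observe();print(s['time_s'],s['ee_rot'],s['position'])
E
```

```text
pics
scene [0.02354376 0.03800179 0.82159719] [[-0.7131929959677668, 0.5264463699141612, -0.46282822959141423], [-0.7009338768584127, -0.5291135101517846, 0.4782578735860943], [0.006888452275815835, 0.6655021509950657, 0.7463641445341438]] 473.5804837371154
palette 0.81 [388. 197.] [ 0.384 -0.688  0.01 ]
palette 0.77 [266. 276.] [ 0.428 -0.33   0.01 ]
palette 0.47 [313. 218.] [ 0.465 -0.515  0.01 ]
board 0.96 [231. 218.] [ 0.598 -0.385  0.01 ]
board_edge 0.7 [234. 220.] [ 0.587 -0.384  0.01 ]
vial_a 0.52 [212. 297.] [ 0.467 -0.22   0.01 ]
bottle 0.75 [175. 227.] [ 0.666 -0.278  0.01 ]
bottle 0.61 [269. 275.] [ 0.426 -0.335  0.01 ]
cast 0.75 [297. 194.] [ 0.544 -0.544  0.01 ]
cast 0.72 [232. 217.] [ 0.597 -0.387  0.01 ]
cast 0.53 [266. 276.] [ 0.427 -0.329  0.01 ]
cast 0.22 [312. 219.] [ 0.464 -0.511  0.01 ]
tray 0.16 [264. 275.] [ 0.433 -0.33   0.01 ]
tube 0.71 [313. 217.] [ 0.467 -0.517  0.01 ]
palette_corner0 0.93 [264. 277.] [ 0.43  -0.325  0.01 ]
palette_corner0 0.83 [388. 200.] [ 0.378 -0.681  0.01 ]
palette_corner0 0.21 [176. 228.] [ 0.661 -0.278  0.01 ]
palette_corner0 0.21 [2
[... 749 characters left out ...]
3  0.01 ]
vial_a 0.57 [153. 232.] [ 0.457 -0.213  0.01 ]
bottle 0.79 [180. 136.] [ 0.647 -0.263  0.01 ]
cast 0.62 [326. 185.] [ 0.544 -0.548  0.01 ]
tray 0.83 [298. 269.] [ 0.383 -0.491  0.01 ]
tray 0.33 [213. 245.] [ 0.43  -0.331  0.01 ]
tube 0.97 [313. 226.] [ 0.465 -0.522  0.01 ]
palette_corner0 0.87 [407. 269.] [ 0.381 -0.696  0.01 ]
palette_corner0 0.66 [214. 241.] [ 0.438 -0.332  0.01 ]
palette_corner3 0.87 [407. 269.] [ 0.381 -0.696  0.01 ]
palette_corner3 0.66 [214. 241.] [ 0.438 -0.332  0.01 ]
1.1 [[-9.18806157e-01  3.94709062e-01 -4.91714921e-05]
 [ 3.94709055e-01  9.18806154e-01  1.14823299e-04]
 [ 9.05008660e-05  8.60919205e-05 -9.99999992e-01]] [0.26637738 0.62023398 0.1886731 ]
```

View pics/top0.png

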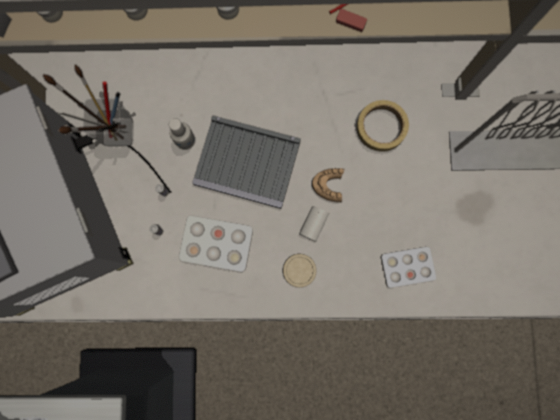

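View pics/scene0.png

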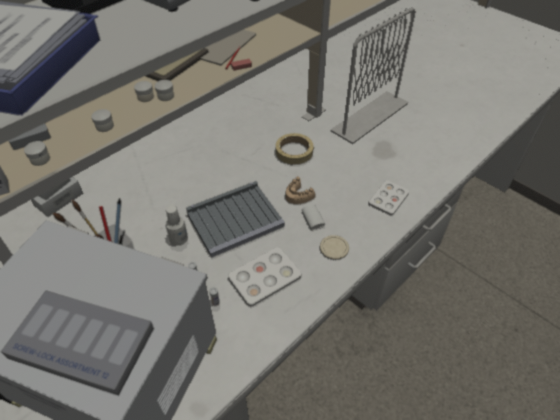

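The top view shows two candidates: a large palette at (217,244) just short of the board, and a smaller one at (408,267). There are also a tray at (299,270), board at (247,162), vials at (157,230) and (160,190), sleeve at (314,223), cast at (327,185) and bottle at (180,132). I choose (217,244) and will check it in a close crop.

```bash
python3 - <<'E'
from h import *
c=cam('top'); im=cv2.imread('pics/top0.png')
cv2.imwrite('pics/crop0.png',cv2.resize(im[100:290,130:350],None,fx=3.6,fy=3.1,interpolation=cv2.INTER_CUBIC))
g=im.min(2)
for x,y in((217,244),(408,267)):
    w=np.zeros_like(g);w[y-40:y+40,x-48:x+45]=g[y-40:y+40,x-48:x+45]
    for t in (150,165,180):
        m=cv2.morphologyEx((w>t).astype('u1'),cv2.MORPH_CLOSE,np.ones((9,9)))
        n,l,st,ce=cv2.connectedComponentsWithStats(m);k=l[y,x]
        if not k:continue
        P=np.argwhere(l==k)[:,::-1]; W=ray(c,P,0.012)[:,:2].astype('f4')*1000
        print(t,len(P),cv2.minAreaRect(W))
E
```

```text
150 2413 ((433.998046875, -335.028564453125), (126.19036102294922, 86.64413452148438), 79.5042953491211)
150 1600 ((384.8447570800781, -700.0323486328125), (61.94448471069336, 91.08236694335938), 9.356548309326172)
```

View pics/crop0.png

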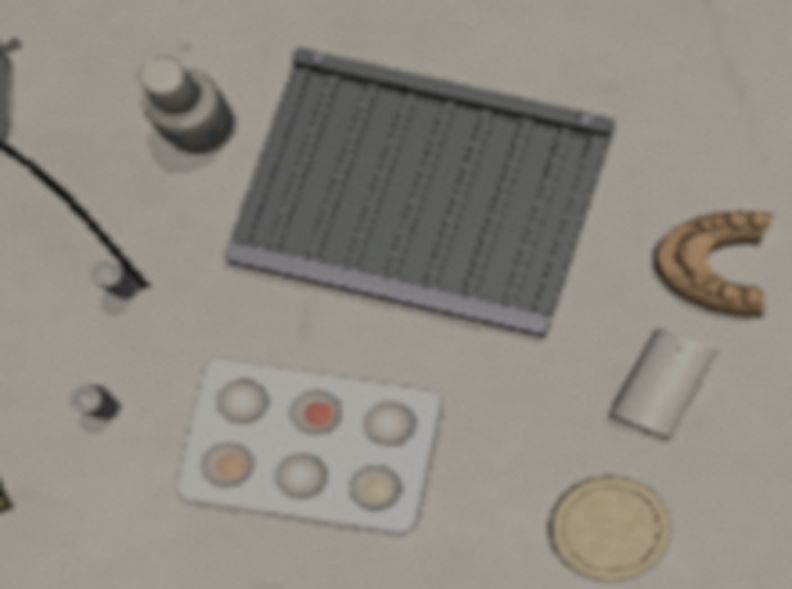

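The crop confirms the choice: the large six-well palette, measured about 126×87 mm (the smaller one is 91×62), just short of the steel front bar. The bar runs from (228,262) to (545,336) in crop pixels. Next I fit the board pose.

```bash
cat >> h.py <<'E'
from scipy.optimize import least_squares
def shift(targ,yawdeg=None):
    "rows for absolute TCP targets from current pose (tool x,y,z cm)"
    s=r.observe();R=np.array(s['ee_rot']);return np.round((np.atleast_2d(targ)-s['position'])@R*100,2)
E
python3 - <<'E'
from h import *
c=cam('top')
uv=np.array([[228,255],[548,326],[297,50],[614,122]])/[3.6,3.1]+[130,100]
M=np.array([[0,90,18],[0,-90,18],[140,90,28],[140,-90,28]])/1000
def W(p,M):
    a=p[2];return np.c_[p[0]+M[:,0]*np.cos(a)-M[:,1]*np.sin(a),p[1]+M[:,0]*np.sin(a)+M[:,1]*np.cos(a),M[:,2]]
f=lambda p:(proj(c,W(p,M))-uv).ravel()
s=least_squares(f,[.53,-.37,-.25]);print(s.x,np.degrees(s.x[2]),s.fun)
p=s.x
np.save('board.npy',p)
B=lambda P:(np.array(P)-p[:2])@np.array([[np.cos(p[2]),-np.sin(p[2])],[np.sin(p[2]),np.cos(p[2])]])
print('palette',B([.434,-.335]))
for n,(u,v),z in [('bottle',(160,75),.1),('vialtop',(105,272),.046),('vial2top',(90,397),.046),('tube',(660,380),.01),('cast',(710,260),.03),('tray',(608,525),.007)]:
    w=ray(c,np.array([u,v])/[3.6,3.1]+[130,100],z)[0,:2];print(n,w,B(w))
# check in scene cam
cs=cam('scene');im=cv2.imread('pics/scene0.png')
for q in proj(cs,W(p,np.vstack([M,[[0,90e-3,0],[0,-90e-3,0]]]))): cv2.circle(im,tuple(int(x) for x in np.round(q)),1,(0,0,255),-1)
a=np.radians(-10.5);
for q in proj(cs,W([.434,-.335,a],np.array([[x,y,.012] for x in(-.045,.045) for y in (-.065,.065)]))): cv2.circle(im,tuple(int(x) for x in np.round(q)),1,(0,255,0),-1)
cv2.imwrite('pics/chk.png',cv2.resize(im[170:320,150:350],None,fx=4,fy=4))
E
```

```text
[ 0.52465204 -0.37704651 -0.27820598] -15.940028669008028 [-0.79621049  1.0550686   0.14116837  2.21247518 -0.20564063 -1.5954049
  0.83966196 -1.82312385]
palette [-0.09871372  0.01553394]
bottle [ 0.64088361 -0.27099868] [0.08263839 0.13389106]
vialtop [ 0.53565074 -0.23283176] [-0.02903005  0.14169023]
vial2top [ 0.45944905 -0.22703465] [-0.10389384  0.12633709]
tube [ 0.47097119 -0.52251113] [-0.0116677  -0.15461388]
cast [ 0.54202492 -0.54924929] [ 0.06399712 -0.16081039]
tray [ 0.38229358 -0.49341738] [-0.10492568 -0.15099242]
```

View pics/chk.png

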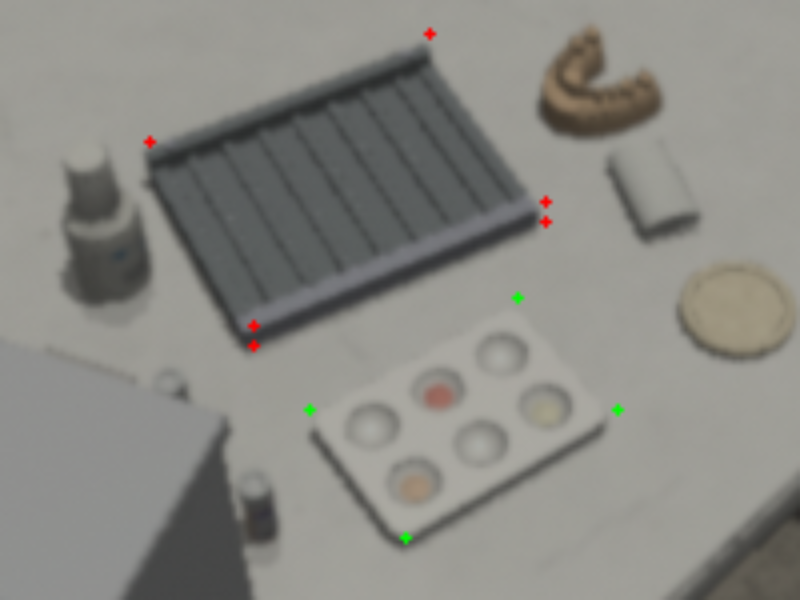

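The red and green projections sit within about 5 mm of the real corners in the scene camera. I refit using both cameras and locate the cabinet.

```bash
python3 - <<'E'
from h import *
c=cam('top');cs=cam('scene')
uv=np.array([[228,255],[548,326],[297,50],[614,122]])/[3.6,3.1]+[130,100]
us=np.array([[243,322],[535,208],[150,152],[428,46]])/4+[150,170]
M=np.array([[0,90,18],[0,-90,18],[140,90,28],[140,-90,28]])/1000
def W(p,M):
    a=p[2];return np.c_[p[0]+M[:,0]*np.cos(a)-M[:,1]*np.sin(a),p[1]+M[:,0]*np.sin(a)+M[:,1]*np.cos(a),M[:,2]]
f=lambda p:np.r_[(proj(c,W(p,M))-uv).ravel(),(proj(cs,W(p,M))-us).ravel()]
s=least_squares(f,[.53,-.37,-.25]);print(s.x,np.degrees(s.x[2]),s.fun.round(1))
np.save('board.npy',s.x)
up=np.array([[205,360],[441,392],[413,533],[180,498]])/[3.6,3.1]+[130,100]
usp=np.array([[312,424],[405,540],[606,425],[512,312]])/4+[150,170]
M2=np.array([[45,65,12],[45,-65,12],[-45,-65,12],[-45,65,12]])/1000
M3=M2[[0,3,2,1]]
g=lambda p:np.r_[(proj(c,W(p,M2))-up).ravel(),(proj(cs,W(p,M3))-usp).ravel()]
t=least_squares(g,[.434,-.335,-.18]);print('pal',t.x,np.degrees(t.x[2]),t.fun.round(1))
print('cab',ray(c,[[130,263],[105,205],[50,85],[20,80]],.25),ray(c,[[130,263]],0))
s=r.observe();print(s['time_s'])
E
```

```text
[ 0.52435344 -0.37472269 -0.28487296] -16.322018034838514 [-1.9  0.9 -1.2  2.7 -0.8 -1.6  0.  -1.2  0.9  1.1  2.2 -1.6 -1.  -2.5
  0.3 -2.8]
pal [ 0.43157383 -0.33311412 -0.17247189] -9.881911228301927 [-1.4 -0.4 -0.6 -0.  -0.8  1.2 -3.4  1.3 -0.8 -2.2 -0.   0.3  2.9 -3.1
  1.1 -3.2]
cab [[ 0.38320094 -0.24458287  0.25      ]
 [ 0.46811971 -0.20482139  0.25      ]
 [ 0.65491313 -0.11228394  0.25      ]
 [ 0.6638991  -0.06536535  0.25      ]] [[ 0.39808096 -0.16861582  0.        ]]
1.1
```

```bash
python3 - <<'E'
from h import *
s=r.observe();R=np.array(s['ee_rot']);p=np.array(s['position'])
pts=[p+[0,0,.06],p+[0,0,.12],p+[0,0,.18]]
az=np.radians(np.linspace(66.8,-43,22)[1:]);rad=np.linspace(.675,.50,22)[1:];rad=np.maximum(.5,.675-.025*np.arange(1,22))
pts+=[np.array([a*np.cos(t),a*np.sin(t),.365]) for a,t in zip(rad,az)]
L=np.array(pts);print(np.round(np.linalg.norm(np.diff(L,axis=0),axis=1).max(),3))
b=p
for i in range(0,len(L),5):
    print(np.round((L[i:i+5]-b)@R*100,1).tolist(),L[min(i+4,len(L)-1)].round(3)); b=L[min(i+4,len(L)-1)]
E
```

```text
0.065
[[0.0, 0.0, -6.0], [0.0, 0.0, -12.0], [0.0, 0.0, -18.0], [-5.9, -2.8, -17.6], [-11.3, -6.0, -17.6]] [0.346 0.52  0.365]
[[-4.9, -3.7, -0.0], [-9.2, -7.7, -0.0], [-12.9, -12.1, -0.0], [-16.0, -16.6, -0.0], [-18.5, -21.3, -0.0]] [0.432 0.252 0.365]
[[-3.5, -2.9, -0.0], [-6.8, -6.1, -0.0], [-9.8, -9.5, -0.0], [-12.4, -13.3, -0.0], [-14.7, -17.2, -0.0]] [0.499 0.035 0.365]
[[-1.9, -4.1, -0.0], [-3.4, -8.4, -0.0], [-4.5, -12.9, -0.0], [-5.3, -17.4, -0.0], [-5.6, -21.9, -0.0]] [ 0.463 -0.188  0.365]
[[0.1, -4.6, -0.0], [0.6, -9.1, -0.0], [1.6, -13.6, -0.0], [2.9, -17.9, -0.0]] [ 0.366 -0.341  0.365]
```

Emit:
carry_out(
  targets=[
    [0,0,-6],
    [0,0,-12],
    [0,0,-18],
    [-5.9,-2.8,-18],
    [-11.3,-6,-18],
  ],
  hand=5,
)

```text
validation failed for argument at $.ta...
```

Emit:
carry_out(
  targets=[
    [-4.9,-3.7,0],
    [-9.2,-7.7,0],
    [-12.9,-12.1,0],
    [-16,-16.6,0],
    [-18.5,-21.3,0],
  ],
)

```text
validation failed for argument at $.ta...
```

Emit:
carry_out(
  targets=[
    [-3.5,-2.9,0],
    [-6.8,-6.1,0],
    [-9.8,-9.5,0],
    [-12.4,-13.3,0],
    [-14.7,-17.2,0],
  ],
)

```text
validation failed for argument at $.ta...
```

Emit:
carry_out(
  targets=[
    [-1.9,-4.1,0],
    [-3.4,-8.4,0],
    [-4.5,-12.9,0],
    [-5.3,-17.4,0],
    [-5.6,-21.9,0],
  ],
)

```text
validation failed for argument at $.ta...
```

Emit:
carry_out(
  targets=[
    [0.1,-4.6,0],
    [0.6,-9.1,0],
    [1.6,-13.6,0],
    [2.9,-17.9,0],
    [2.9,-17.9,0,-10],
  ],
)

```text
validation failed for argument at $.ta...
```

Each row needs all 4 numbers.

Emit:
carry_out(
  targets=[
    [0,0,-6,0],
    [0,0,-12,0],
    [0,0,-18,0],
    [-5.9,-2.8,-18,0],
    [-11.3,-6,-18,0],
  ],
  hand=5,
)

```text
time_s: 1.72
position: [0.3457, 0.5224, 0.3693]
ee_rot: [[-0.919, 0.393, 0.001], [0.393, 0.919, 0.001], [-0.001, 0.002, -1.0]]
force: [1.2, 0.8, -0.8]
width: 0.052
grasp_force: 0.0
```

Emit:
carry_out(
  targets=[
    [-4.9,-3.7,0,0],
    [-9.2,-7.7,0,0],
    [-12.9,-12.1,0,0],
    [-16,-16.6,0,0],
    [-18.5,-21.3,0,0],
  ],
)

```text
time_s: 2.35
position: [0.4311, 0.252, 0.3688]
ee_rot: [[-0.918, 0.396, 0.001], [0.396, 0.918, 0.0], [-0.0, 0.0, -1.0]]
force: [0.3, -0.3, 0.1]
width: 0.0501
grasp_force: 0.0
```

Emit:
carry_out(
  targets=[
    [-3.5,-2.9,0,0],
    [-6.8,-6.1,0,0],
    [-9.8,-9.5,0,0],
    [-12.4,-13.3,0,0],
    [-14.7,-17.2,0,0],
  ],
)

```text
time_s: 2.98
position: [0.498, 0.0366, 0.3688]
ee_rot: [[-0.919, 0.395, 0.0], [0.395, 0.919, 0.0], [-0.0, 0.0, -1.0]]
force: [0.7, 0.5, 0.2]
width: 0.0501
grasp_force: 0.0
```

Emit:
carry_out(
  targets=[
    [-1.9,-4.1,0,0],
    [-3.4,-8.4,0,0],
    [-4.5,-12.9,0,0],
    [-5.3,-17.4,0,0],
    [-5.6,-21.9,0,0],
  ],
)

```text
time_s: 3.6
position: [0.4624, -0.1866, 0.3687]
ee_rot: [[-0.919, 0.395, 0.001], [0.395, 0.919, 0.0], [-0.001, 0.0, -1.0]]
force: [-0.5, -0.8, 0.1]
width: 0.0504
grasp_force: 0.0
```

Emit:
carry_out(
  targets=[
    [0.1,-4.6,0,0],
    [0.6,-9.1,0,0],
    [1.6,-13.6,0,0],
    [2.9,-17.9,0,0],
    [2.9,-17.9,0,-10],
  ],
)

```text
time_s: 4.22
position: [0.3621, -0.3415, 0.3692]
ee_rot: [[-0.973, 0.232, 0.001], [0.232, 0.973, -0.001], [-0.001, -0.001, -1.0]]
force: [-0.5, 0.7, 0.1]
width: 0.0502
grasp_force: 0.0
```

```bash
python3 - <<'E'
from h import *
c=cam('wrist'); im=r.read_camera('wrist'); cv2.imwrite('pics/w1.png',im)
p=np.load('board.npy')
print(c[2],shift([.351,-.319,.369]))
E
```

```text
[ 0.28856739 -0.32439013  0.56394381] [[ 1.73  1.74 -0.  ]]
```

View pics/w1.png

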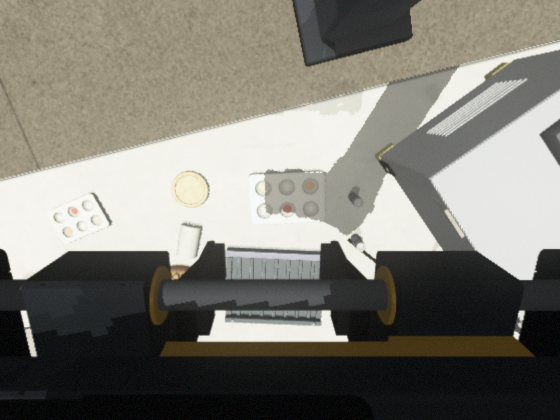

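The wrist view shows the palette spanning (249,171) to (326,221), the board's front bar from (226,248) to (322,256), and the cabinet's near corner at (383,155).

```bash
python3 - <<'E'
from h import *
c=cam('wrist')
P=ray(c,[[249,172],[326,170],[326,219],[250,222]],.012);print(P.round(3),P.mean(0).round(3))
print(ray(c,[[226,249],[321,256]],.018).round(3))
p=np.load('board.npy')
print('board pred px',proj(c,[[p[0]-y*np.sin(p[2]),p[1]+y*np.cos(p[2]),.018] for y in(-.09,.09)]))
print('cab',ray(c,[[383,155]],.25),ray(c,[[383,155]],0))
E
```

```text
[[ 0.376 -0.383  0.012]
 [ 0.402 -0.257  0.012]
 [ 0.486 -0.273  0.012]
 [ 0.462 -0.403  0.012]] [ 0.431 -0.329  0.012]
[[ 0.499 -0.455  0.018]
 [ 0.55  -0.294  0.018]]
board pred px [[222.78145725 249.69726189]
 [324.28197814 255.17910448]]
cab [[ 0.35154419 -0.23111406  0.25      ]] [[ 0.40045736 -0.15759839  0.        ]]
```

Emit:
carry_out(
  targets=[
    [1.2,1.2,4,-2],
    [1.7,1.7,10,-3],
    [1.7,1.7,16,-3],
    [1.7,1.7,22,-3],
    [1.7,1.7,28,-3],
  ],
)

```text
time_s: 4.9
position: [0.3538, -0.3171, 0.0871]
ee_rot: [[-0.984, 0.179, 0.002], [0.179, 0.984, -0.0], [-0.002, -0.0, -1.0]]
force: [1.3, 0.6, 0.3]
width: 0.0497
grasp_force: 0.0
```

Emit:
carry_out(
  targets=[
    [0,0,4,0],
    [0,0,7,0],
    [0,0,8,0],
    [0,0,8.4,0],
    [0,0,8.4,0],
  ],
)

```text
time_s: 5.52
position: [0.3536, -0.3181, 0.0054]
ee_rot: [[-0.984, 0.178, 0.002], [0.178, 0.984, -0.001], [-0.002, -0.0, -1.0]]
force: [-0.1, -0.5, 0.1]
width: 0.05
grasp_force: 0.0
```

Emit:
carry_out(
  targets=[
    [-1,-0.1,0.1,0],
    [-2,-0.2,0.2,0],
    [-2.6,-0.3,0.2,0],
    [-3.2,-0.4,0.2,1],
    [-3.8,-0.5,0.2,2],
  ],
)

```text
time_s: 6.15
position: [0.3896, -0.3295, 0.0026]
ee_rot: [[-0.977, 0.213, -0.0], [0.213, 0.977, 0.0], [0.0, 0.0, -1.0]]
force: [0.0, 0.4, 0.2]
width: 0.05
grasp_force: 0.0
```

Emit:
carry_out(
  targets=[
    [-0.6,-0.1,0,1],
    [-1.2,-0.2,0,2],
    [-1.8,-0.3,0,3],
    [-2.3,-0.4,0,4],
    [-2.3,-0.4,0,4],
  ],
)

```text
time_s: 6.78
position: [0.4114, -0.3383, 0.0025]
ee_rot: [[-0.96, 0.28, 0.0], [0.28, 0.96, -0.0], [-0.0, -0.0, -1.0]]
force: [-0.6, 0.5, -0.5]
width: 0.0501
grasp_force: 0.0
```

```bash
python3 - <<'E'
from h import *
im=r.read_camera('top');cv2.imwrite('pics/t2.png',cv2.resize(im[120:290,140:340],None,fx=4,fy=3.5,interpolation=cv2.INTER_CUBIC))
E
```

```text
(no output)
```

View pics/t2.png

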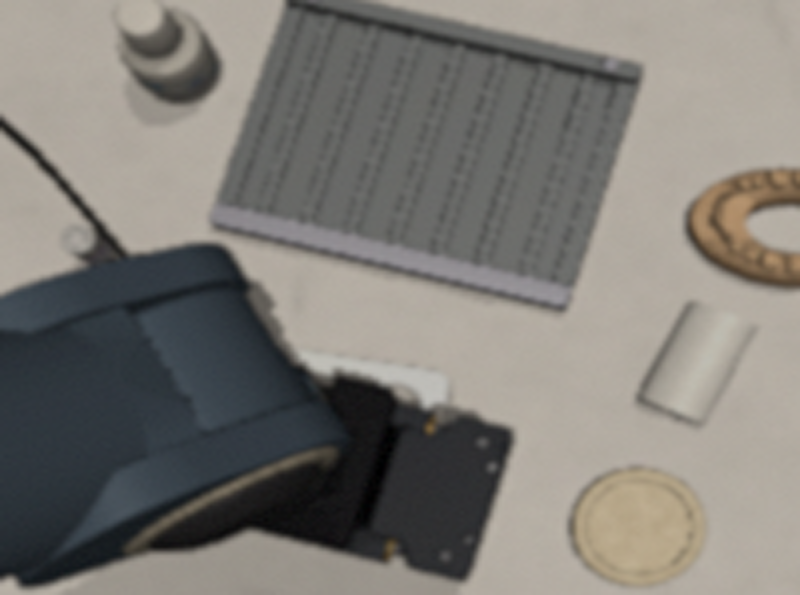

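The picture shows the arm over the palette, whose far-right corner is at crop (452,378). A gap of roughly 2 cm to the bar remains.

```bash
cat >> h.py <<'E'
BP=np.load('board.npy')
def B(P):
    P=np.array(P,float).reshape(-1,3);a=BP[2];d=P[:,:2]-BP[:2]
    return np.c_[d@[np.cos(a),np.sin(a)],d@[-np.sin(a),np.cos(a)],P[:,2]].round(4)
E
python3 - <<'E'
from h import *
c=cam('top');print(B(ray(c,np.array([[452,378]])/[4,3.5]+[140,120],.012)), B(r.observe()['position']))
print(B(ray(c,np.array([[212,222],[567,302]])/[4,3.5]+[140,120],.018)))
E
```

```text
[[-0.0511 -0.0485  0.012 ]] [[-0.1191  0.0032  0.0025]]
[[ 0.0004  0.0869  0.018 ]
 [ 0.0033 -0.0904  0.018 ]]
```

```bash
python3 - <<'E'
from h import *
im=r.read_camera('scene');cv2.imwrite('pics/s3.png',cv2.resize(im[170:370,130:360],None,fx=3.4,fy=3,interpolation=cv2.INTER_CUBIC))
w=r.read_camera('wrist');cv2.imwrite('pics/w3.png',w)
E
```

```text
(no output)
```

View pics/s3.png

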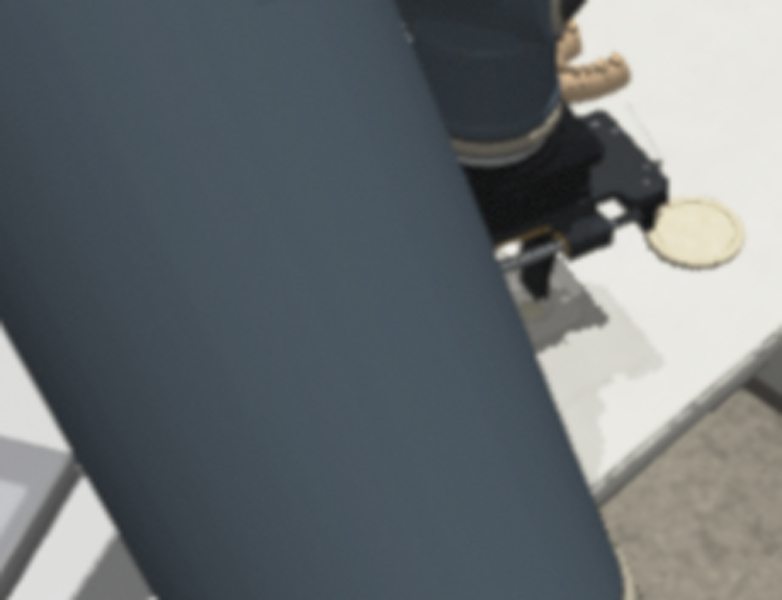

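```bash
python3 - <<'E'
from h import *
c=cam('top');a=BP[2]
def Wb(P): P=np.array(P,float);return np.c_[BP[0]+P[:,0]*np.cos(a)-P[:,1]*np.sin(a),BP[1]+P[:,0]*np.sin(a)+P[:,1]*np.cos(a),P[:,2]]
k=lambda P:((proj(c,P)-[140,120])*[4,3.5]).round()
print('moved far R, far L, board FL FR',k(Wb([[-.0195,-.062,.012],[-.0195,.06,.012],[0,.09,.018],[0,-.09,.018]])))
s=r.observe();p=np.array(s['position']);R=np.array(s['ee_rot'])
print('body corners',k([p+R@[x,y,-z] for z in(.07,) for x in(.0375,-.0375) for y in(-.095,.095)]),s['qpos'])
cw=cam('wrist');print('wrist px: nearside moved / unmoved',proj(cw,np.r_[Wb([[-.1095,y,.012] for y in(-.06,0,.06)]),Wb([[-.146,y,.012] for y in(-.06,0,.06)])]).round(),'tips',proj(cw,[p+R@[0,y,0] for y in (-.03,.03)]).round(), 'board',proj(cw,Wb([[0,-.09,.018],[0,.09,.018]])).round())
E
```

```text
moved far R, far L, board FL FR [[497. 329.]
 [255. 271.]
 [206. 221.]
 [564. 307.]]
body corners [[471. 587.]
 [ 62. 485.]
 [518. 443.]
 [113. 344.]] [ 0.16954325  0.54159733  0.57550458  2.05825612 -0.46822205  0.67104941
  2.34125075]
wrist px: nearside moved / unmoved [[168. 258.]
 [268. 259.]
 [367. 259.]
 [163. 200.]
 [268. 200.]
 [372. 200.]] tips [[225. 238.]
 [321. 238.]] board [[135. 411.]
 [401. 411.]]
```

View pics/w3.png

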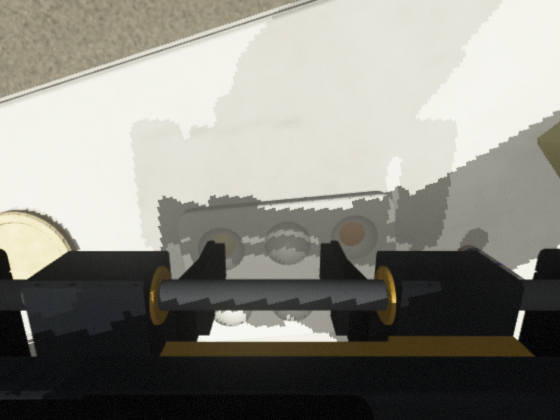

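Picture w3 shows the palette's near edge at row ~200, with its original slant and place. The fingertips at (215,245) and (335,245) lie inside its outline, so they must have passed over it. I check their true height with the scene camera, where the right fingertip is at crop (541,298).

```bash
python3 - <<'E'
from h import *
s=r.observe();p=np.array(s['position']);R=np.array(s['ee_rot'])
c=cam('scene')
for dz in (0,.01,.02,.03,.05):
  print(dz,((proj(c,[p+R@[x,-.0325,-dz] for x in(-.0095,.0095)])-[130,170])*[3.4,3]).round().tolist())
print('palette near right corner',((proj(c,[[.376,-.383,.012]])-[130,170])*[3.4,3]).round())
E
python3 -c "
import cv2;im=cv2.imread('pics/s3.png');cv2.imwrite('pics/s3c.png',cv2.resize(im[180:420,470:700],None,fx=2.5,fy=2.5))"
```

```text
0 [[531.0, 303.0], [547.0, 323.0]]
0.01 [[532.0, 295.0], [547.0, 315.0]]
0.02 [[532.0, 286.0], [547.0, 306.0]]
0.03 [[532.0, 278.0], [548.0, 298.0]]
0.05 [[532.0, 260.0], [548.0, 280.0]]
palette near right corner [[586. 315.]]
```

View pics/s3c.png

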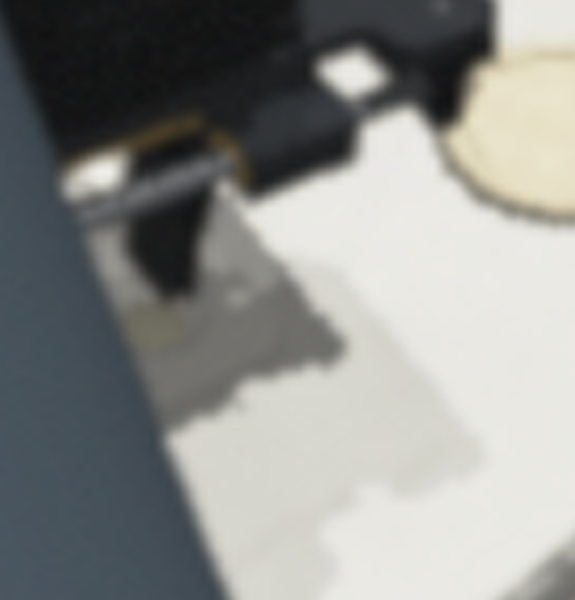

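The right tip shows at row ~299, which fits a tip about 15 mm above the reported TCP height. It seems to have passed just over the palette. I back out and feel for the bench.

Emit:
carry_out(
  targets=[
    [0,0,-1.5,0],
    [3,0,-1.5,-3],
    [6,0.3,-1.5,-6],
    [6.3,0.3,-0.5,-6],
    [6.3,0.3,0,-6],
  ],
)

```text
time_s: 7.55
position: [0.3521, -0.318, 0.0027]
ee_rot: [[-0.984, 0.178, 0.001], [0.178, 0.984, -0.0], [-0.001, -0.0, -1.0]]
force: [0.3, -0.7, 0.4]
width: 0.0499
grasp_force: 0.0
```

Emit:
carry_out(
  targets=[
    [0,0,0.1,0],
    [0,0,0.2,0],
    [0,0,0.3,0],
    [0,0,0.3,0],
  ],
)

```text
time_s: 8.05
position: [0.3515, -0.3177, -0.0004]
ee_rot: [[-0.984, 0.178, -0.0], [0.178, 0.984, 0.0], [0.0, -0.0, -1.0]]
force: [0.1, -0.4, 0.3]
width: 0.0497
grasp_force: 0.0
```

Emit:
carry_out(
  targets=[
    [0,0,0.1,0],
    [0,0,0.2,0],
    [0,0,0.3,0],
    [0,0,0.4,0],
  ],
)

```text
time_s: 8.55
position: [0.3513, -0.3176, -0.0045]
ee_rot: [[-0.984, 0.178, -0.0], [0.178, 0.984, 0.0], [0.0, 0.0, -1.0]]
force: [0.0, 0.3, -0.3]
width: 0.0498
grasp_force: 0.0
```

Emit:
carry_out(
  targets=[
    [0,0,0.1,0],
    [0,0,0.2,0],
    [0,0,0.3,0],
    [0,0,0.3,0],
  ],
)

```text
time_s: 9.05
position: [0.3513, -0.3176, -0.0075]
ee_rot: [[-0.984, 0.178, -0.0], [0.178, 0.984, 0.0], [0.0, 0.0, -1.0]]
force: [-0.7, -0.8, -0.4]
width: 0.0498
grasp_force: 0.0
```

Emit:
carry_out(
  targets=[
    [0,0,0.1,0],
    [0,0,0.2,0],
    [0,0,0.3,0],
    [0,0,0.3,0],
  ],
)

```text
time_s: 9.55
position: [0.3513, -0.3177, -0.0105]
ee_rot: [[-0.984, 0.178, -0.0], [0.178, 0.984, 0.0], [0.0, 0.0, -1.0]]
force: [-0.5, -0.4, 0.6]
width: 0.0498
grasp_force: 0.0
```

Emit:
carry_out(
  targets=[
    [0,0,0.1,0],
    [0,0,0.2,0],
    [0,0,0.2,0],
  ],
)

```text
time_s: 9.93
position: [0.3513, -0.3176, -0.0125]
ee_rot: [[-0.984, 0.178, -0.0], [0.178, 0.984, 0.0], [0.0, 0.0, -1.0]]
force: [-0.4, -0.4, -0.2]
width: 0.0497
grasp_force: 0.0
```

Emit:
carry_out(
  targets=[
    [0,0,0.1,0],
    [0,0,0.2,0],
    [0,0,0.2,0],
  ],
)

```text
time_s: 10.3
position: [0.3513, -0.3176, -0.0145]
ee_rot: [[-0.984, 0.178, -0.0], [0.178, 0.984, 0.0], [0.0, 0.0, -1.0]]
force: [0.9, 0.7, 0.3]
width: 0.0499
grasp_force: 0.0
```

Emit:
carry_out(
  targets=[
    [0,0,0.1,0],
    [0,0,0.2,0],
    [0,0,0.2,0],
  ],
)

```text
time_s: 10.68
position: [0.3513, -0.3176, -0.0165]
ee_rot: [[-0.984, 0.178, -0.0], [0.178, 0.984, 0.0], [0.0, 0.0, -1.0]]
force: [0.8, 0.1, -0.5]
width: 0.0497
grasp_force: 0.0
```

Emit:
carry_out(
  targets=[
    [0,0,0.1,0],
    [0,0,0.1,0],
  ],
)

```text
time_s: 10.92
position: [0.3513, -0.3176, -0.0175]
ee_rot: [[-0.984, 0.178, -0.0], [0.178, 0.984, 0.0], [0.0, 0.0, -1.0]]
force: [0.3, -0.0, 0.5]
width: 0.05
grasp_force: 0.0
```

Emit:
carry_out(
  targets=[
    [0,0,0.1,0],
    [0,0,0.1,0],
  ],
)

```text
time_s: 11.18
position: [0.3513, -0.3176, -0.0185]
ee_rot: [[-0.984, 0.178, -0.0], [0.178, 0.984, 0.0], [0.0, 0.0, -1.0]]
force: [-0.3, -0.3, -0.2]
width: 0.0501
grasp_force: 0.0
```

Emit:
carry_out(
  targets=[
    [0,0,0.1,0],
    [0,0,0.1,0],
  ],
)

```text
time_s: 11.42
position: [0.3513, -0.3176, -0.0195]
ee_rot: [[-0.984, 0.178, -0.0], [0.178, 0.984, 0.0], [0.0, 0.0, -1.0]]
force: [-0.7, -0.8, 0.0]
width: 0.0497
grasp_force: 0.0
```

```bash
python3 - <<'E'
from h import *
s=r.observe();print(s['position'],s['force'],r.camera_params('wrist')['mount'],r.camera_params('wrist')['fx'])
w=r.read_camera('wrist').astype(int).max(2)
for row in (235,240,243,246,250,256,262,270): print(row,''.join('#' if v<45 else '.' for v in w[row,190:360:2]))
E
```

```text
[ 0.35128512 -0.31764973 -0.01946807] [-0.73532472 -0.83277561  0.04387726] [[-2.90249661e-05  9.61576709e-01  2.74536394e-01  7.53712865e-02]
 [ 9.99999996e-01  5.25922662e-05 -7.84833369e-05 -5.20532666e-04]
 [-8.99062399e-05  2.74536390e-01 -9.61576706e-01 -1.94814186e-01]
 [ 0.00000000e+00  0.00000000e+00  0.00000000e+00  1.00000000e+00]] 333.6160581903017
235 .....................................................................................
240 .....................................................................................
243 .........####..........................................................####..........
246 ........#########.................................................#########..........
250 .......###########................................................##########.........
256 .....#############................................................############.......
262 ...###############...............................................###############.....
270 ##################...............................................###################.
```

Emit:
carry_out(
  targets=[
    [0,0,0.1,0],
    [0,0,0.2,0],
    [0,0,0.2,0],
  ],
)

```text
time_s: 11.85
position: [0.3513, -0.3176, -0.0215]
ee_rot: [[-0.984, 0.178, -0.0], [0.178, 0.984, 0.0], [0.0, 0.0, -1.0]]
force: [-0.2, 0.3, -0.1]
width: 0.05
grasp_force: 0.0
```

Emit:
carry_out(
  targets=[
    [0,0,0.1,0],
    [0,0,0.15,0],
  ],
)

```text
time_s: 12.1
position: [0.3513, -0.3176, -0.023]
ee_rot: [[-0.984, 0.178, -0.0], [0.178, 0.984, 0.0], [0.0, 0.0, -1.0]]
force: [-0.5, -0.8, -0.1]
width: 0.05
grasp_force: 0.0
```

Emit:
carry_out(
  targets=[
    [0,0,0.1,0],
    [0,0,0.15,0],
  ],
)

```text
time_s: 12.35
position: [0.3513, -0.3177, -0.0245]
ee_rot: [[-0.984, 0.178, -0.0], [0.178, 0.984, 0.0], [0.0, 0.0, -1.0]]
force: [0.1, 1.1, -0.7]
width: 0.05
grasp_force: 0.0
```

Emit:
carry_out(
  targets=[
    [0,0,0.1,0],
    [0,0,0.1,0],
  ],
)

```text
time_s: 12.6
position: [0.3513, -0.3176, -0.0255]
ee_rot: [[-0.984, 0.178, -0.0], [0.178, 0.984, 0.0], [0.0, 0.0, -1.0]]
force: [-0.1, -0.4, -0.3]
width: 0.0499
grasp_force: 0.0
```

Emit:
carry_out(
  targets=[
    [0,0,0.1,0],
    [0,0,0.1,0],
  ],
)

```text
time_s: 12.85
position: [0.3513, -0.3177, -0.0265]
ee_rot: [[-0.984, 0.178, -0.0], [0.178, 0.984, 0.0], [0.0, 0.0, -1.0]]
force: [-0.4, -0.0, 0.0]
width: 0.0499
grasp_force: 0.0
```

Emit:
carry_out(
  targets=[
    [0,0,0.1,0],
    [0,0,0.15,0],
    [0,0,0.15,0],
  ],
)

```text
time_s: 13.22
position: [0.3513, -0.3176, -0.028]
ee_rot: [[-0.984, 0.178, -0.0], [0.178, 0.984, 0.0], [0.0, 0.0, -1.0]]
force: [-0.2, 1.1, 0.1]
width: 0.0498
grasp_force: 0.0
```

```bash
python3 - <<'E'
from h import *
im=r.read_camera('wrist')
cv2.imwrite('pics/w4.png',im)
c=cam('wrist')
print(proj(c,[[.376,-.383,.012],[.402,-.257,.012],[.486,-.273,.012]]),proj(c,[[.382,-.493,.007]]))
for l in('tray','palette','vial_a'): print(l,[(d['score'],d['at']) for d in r.spot_in('wrist',l)][:2])
E
```

```text
[[161.80712091 327.13418737]
 [400.447784   332.16750123]
 [384.52602654 452.76135002]] [[-19.16617186 360.49947089]]
tray [(0.76, [27.7, 332.8])]
palette [(0.62, [272.1, 330.0])]
vial_a []
```

View pics/w4.png

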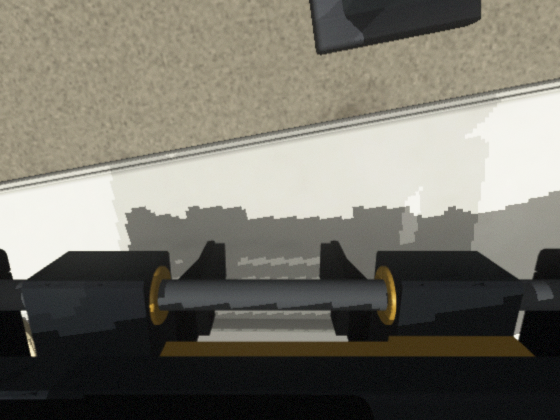

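The last view shows the tips still above the bench, behind the palette. The tray sits nearer the centre than predicted, so the arm is higher than its reading suggests. I fit the wrist camera's true offset numerically.

```bash
python3 - <<'E'
from h import *
K,D,e,R=cam('wrist')
a=BP[2]
Wb=lambda P:[BP[0]+P[0]*np.cos(a)-P[1]*np.sin(a),BP[1]+P[0]*np.sin(a)+P[1]*np.cos(a),P[2]]
X=np.array([[.382,-.493,.007],[.385,-.700,.012],[.471,-.5225,.012],Wb([0,.09,.018]),Wb([0,-.09,.018]),[.431,-.332,.012]])
uv=np.array([[190,189],[78,217],[189,241],[321,256],[226,249],[288,196]],float)
# pose at w1
e1=np.array([.28856739,-.32439013,.56394381]);m=np.array(r.camera_params('wrist')['mount'])[:3,:3]
Rt=np.array([[-.973,.232,.001],[.232,.973,-.001],[-.001,-.001,-1]])
from scipy.spatial.transform import Rotation as Ro
for full in(0,1):
  f=lambda q:(proj((K,D,e1+q[:3],Ro.from_rotvec(np.r_[q[4:6]*full,q[3]]).as_matrix()@Rt@m),X)-uv).ravel()
  s=least_squares(f,np.zeros(6));print(s.x.round(4),s.fun.round(1),f(np.zeros(6)).round(1))
# now
f=lambda dz:proj((K,D,e+[0,0,dz],R),[[.382,-.493,.007]])[0]
for dz in(0,.01,.02,.03,.04,.05):print(dz,f(dz).round(),proj((K,D,e+[0,0,dz],R),[[.3,-.45,0],[.3,-.2,0]]).round().tolist())
E
```

```text
[-0.0037 -0.      0.0135  0.0153  0.      0.    ] [ 0.7  0.6  0.4 -0.5 -0.7 -0.6  2.6 -1.  -1.5 -0.1 -1.5  1.5] [-0.6  1.6 -2.7  2.8 -1.2  1.5  5.4 -0.5 -1.   1.7 -0.4  1.2]
[ 0.0017 -0.0161  0.0219  0.0215  0.0265  0.0124] [ 1.4  0.7 -0.3 -0.4 -0.5 -0.5  2.  -1.4 -1.2 -0.1 -1.4  1.5] [-0.6  1.6 -2.7  2.8 -1.2  1.5  5.4 -0.5 -1.   1.7 -0.4  1.2]
0 [-19. 360.] [[5.0, 209.0], [494.0, 120.0]]
0.01 [ -5. 348.] [[19.0, 203.0], [481.0, 120.0]]
0.02 [  8. 338.] [[32.0, 199.0], [470.0, 119.0]]
0.03 [ 19. 328.] [[43.0, 195.0], [460.0, 119.0]]
0.04 [ 30. 319.] [[54.0, 191.0], [451.0, 119.0]]
0.05 [ 40. 310.] [[63.0, 188.0], [443.0, 118.0]]
```

Emit:
carry_out(
  targets=[
    [0,0,0.1,0],
    [0,0,0.15,0],
    [0,0,0.15,0],
  ],
)

```text
time_s: 13.8
position: [0.3513, -0.3176, -0.0295]
ee_rot: [[-0.984, 0.178, -0.0], [0.178, 0.984, 0.0], [0.0, 0.0, -1.0]]
force: [-0.1, 0.5, 0.3]
width: 0.0499
grasp_force: 0.0
```

Emit:
carry_out(
  targets=[
    [0,0,0.1,0],
    [0,0,0.15,0],
    [0,0,0.15,0],
  ],
)

```text
time_s: 14.18
position: [0.3513, -0.3176, -0.031]
ee_rot: [[-0.984, 0.178, -0.0], [0.178, 0.984, 0.0], [0.0, 0.0, -1.0]]
force: [-0.4, 0.5, -0.3]
width: 0.0503
grasp_force: 0.0
```

Emit:
carry_out(
  targets=[
    [0,0,0.1,0],
    [0,0,0.15,0],
    [0,0,0.15,0],
  ],
)

```text
time_s: 14.55
position: [0.3513, -0.3176, -0.0324]
ee_rot: [[-0.984, 0.178, -0.0], [0.178, 0.984, 0.0], [0.0, 0.0, -1.0]]
force: [-0.8, 0.7, 0.1]
width: 0.0499
grasp_force: 0.0
```

Emit:
carry_out(
  targets=[
    [0,0,0.1,0],
    [0,0,0.15,0],
    [0,0,0.15,0],
  ],
)

```text
time_s: 14.92
position: [0.3514, -0.3177, -0.0335]
ee_rot: [[-0.984, 0.178, 0.0], [0.178, 0.984, 0.0], [-0.0, 0.0, -1.0]]
force: [-1.0, 1.0, 5.9]
width: 0.0501
grasp_force: 3.1
```

Emit:
carry_out(
  targets=[
    [0,0,0.1,0],
    [0,0,0.15,0],
    [0,0,0.15,0],
  ],
)

```text
time_s: 15.3
position: [0.3515, -0.3176, -0.0336]
ee_rot: [[-0.984, 0.178, 0.001], [0.178, 0.984, 0.002], [-0.001, 0.002, -1.0]]
force: [-3.5, 4.8, 23.7]
width: 0.0499
grasp_force: 12.2
```

Bench contact comes at a reading of −33.5 mm, so true height is reading + 33.5 mm, with stiffness about 12 N/mm. I lift 1.5 mm clear and push.

Emit:
carry_out(
  targets=[
    [0,0,-0.35,0],
    [-1,-0.1,-0.35,0],
    [-2,-0.2,-0.35,0],
    [-2.5,-0.25,-0.35,0],
    [-3,-0.3,-0.35,0],
  ],
)

```text
time_s: 15.92
position: [0.3801, -0.3257, -0.0323]
ee_rot: [[-0.984, 0.178, -0.001], [0.178, 0.984, 0.001], [0.002, 0.001, -1.0]]
force: [-1.1, 1.5, 1.2]
width: 0.0499
grasp_force: 0.8
```

Emit:
carry_out(
  targets=[
    [-0.6,-0.1,0,1],
    [-1.2,-0.2,0,2],
    [-1.8,-0.3,0,3],
    [-2.4,-0.4,0,4],
    [-2.4,-0.4,0,4],
  ],
)

```text
time_s: 16.55
position: [0.4041, -0.3346, -0.0318]
ee_rot: [[-0.969, 0.246, 0.001], [0.246, 0.969, -0.001], [-0.001, -0.001, -1.0]]
force: [0.4, 0.1, 0.2]
width: 0.0498
grasp_force: 0.0
```

```bash
python3 - <<'E'
from h import *
im=r.read_camera('top');c=cam('top');s=r.observe();print(B(s['position']),s['force'])
# white strip map
g=im[195:240:2,190:290:2].min(2)
for i,row in enumerate(g): print(195+2*i,' '.join('%3d'%v for v in row[::1])[:210])
a=BP[2]
Wb=lambda P:np.array([[BP[0]+p[0]*np.cos(a)-p[1]*np.sin(a),BP[1]+p[0]*np.sin(a)+p[1]*np.cos(a),p[2]] for p in P])
x=B(s['position'])[0,0]+.0995
print(proj(c,Wb([[x,-.06,.012],[x,.06,.012]])))
E
```

```text
[[-0.1271  0.0047 -0.0318]] [-0.11710416  0.07175341 -0.0485975 ]
195 159 159 158 158 158 159 159 160 160 160 160 162 160 158 159 157 153 144 138 124 108  90  98  99 127 138 145 143 143 142 142 141 136 135 112 110 107 103 106 105  92 104 104 107  99  98 107 110 152 160
197 159 159 161 159 159 158 159 159 159 158 160 160 158 157 159 160 161 162 161 158 148 142 130 117  98  96  94 113 134 142 146 144 143 143 141 143 136 129 117 112  96 108 102 108  99 105 108 111 160 160
199 160 156 150 154 156 160 158 158 159 158 161 159 156 156 159 159 160 162 163 163 162 159 156 149 144 142 126 113  93  95 100 127 133 145 145 144 143 142 143 140 129 133 113 111  86 107 103 127 161 161
201 108  90  74  81  97 153 166 159 158 157 158 158 153 157 160 160 161 161 162 161 161 163 163 162 162 160 158 155 148 135 122 108  88  99 107 131 139 147 144 145 143 143 142 137 131 116 105 148 162 161
203  46  44  39  36  28 104 176 177 175 171 166 159 156 156 157 159 161 161 162 162 162 162 162 162 161 162 162 162 161 158 155 146 140 129 118  98  96  97 114 137 143 147 146 144 144 142 136 160 162 161
205  47  46  4
[... 3016 characters left out ...]
2 161 161 160 162 161 160 161
235  59  58  56  57  54  50  50  47  44  42  38  31  32  33  51  73  68  24  27  38  52  65 113 174 184 184 181 183 182 183 184 184 182 141 160 161 161 162 162 161 163 161 162 163 160 159 162 161 161 160
237  62  60  58  57  55  52  50  48  47  43  39  36  32  29  44  29  28  18  18  21  21  18  35  84 145 156 165 179 183 184 183 184 173 144 161 160 162 161 161 162 162 163 163 162 161 161 161 161 162 160
239  50  59  57  56  55  54  52  49  49  44  41  36  29  23  39  37  18  20  19  21  19  21  21  22  59  98  99 131 174 185 184 185 164 150 162 160 161 162 161 161 161 162 161 162 161 162 161 162 163 162
[[262.14694196 217.88287453]
 [202.53736526 201.36687045]]
```

```bash
cat >> h.py <<'E'
def farside():
    "palette outline (bright) in top picture: far edge and right edge in board frame"
    im=r.read_camera('top');c=cam('top');g=im.min(2).astype(int)
    P=[]
    for u in range(206,258,4):
        for v in range(185,245):
            if (g[v:v+4,u]>170).all(): P.append([u,v]);break
    return B(ray(c,P,.012))
E
python3 - <<'E'
from h import *
P=farside();print(P[:,:2].tolist())
c=cam('top');print('bar foot',B(ray(c,[[232,195],[254,201],[276,207]],0)),'right edge',B(ray(c,[[259,217],[258,225],[256,233]],.012)))
E
```

```text
[[-0.0289, 0.0526], [-0.0287, 0.0445], [-0.0285, 0.0365], [-0.0283, 0.0285], [-0.0281, 0.0205], [-0.0278, 0.0125], [-0.0258, 0.005], [-0.0256, -0.003], [-0.0254, -0.011], [-0.0252, -0.0189], [-0.025, -0.0269], [-0.0248, -0.0349], [-0.0246, -0.0428]]
bar foot [[ 0.0016  0.0104  0.    ]
 [ 0.0017 -0.0345  0.    ]
 [ 0.0018 -0.0791  0.    ]] right edge [[-0.0276 -0.0537  0.012 ]
 [-0.043  -0.0561  0.012 ]
 [-0.0588 -0.0567  0.012 ]]
```

Emit:
carry_out(
  targets=[
    [-0.5,0,0,0.5],
    [-1.0,-0.1,0,1],
    [-1.5,-0.1,0,1.5],
    [-2.0,-0.1,0,2],
    [-2.4,-0.1,0,2],
  ],
)

```text
time_s: 17.27
position: [0.4266, -0.3412, -0.0319]
ee_rot: [[-0.96, 0.28, -0.0], [0.28, 0.96, -0.0], [0.0, -0.0, -1.0]]
force: [-1.7, -0.9, 0.3]
width: 0.05
grasp_force: 0.7
```

Emit:
carry_out(
  targets=[
    [-0.1,0,0,0],
    [-0.2,0,0,0],
    [-0.3,0,0,0],
    [-0.3,0,0,0],
  ],
)

```text
time_s: 17.77
position: [0.428, -0.3416, -0.032]
ee_rot: [[-0.96, 0.28, -0.002], [0.28, 0.96, 0.001], [0.002, 0.001, -1.0]]
force: [-4.1, 0.6, 2.8]
width: 0.0498
grasp_force: 2.2
```

Emit:
carry_out(
  targets=[
    [-0.1,0,0,0],
    [-0.1,0,0,0],
    [-0.1,0,0,0],
  ],
)

```text
time_s: 18.15
position: [0.4281, -0.3415, -0.0321]
ee_rot: [[-0.96, 0.28, -0.003], [0.28, 0.96, 0.002], [0.003, 0.001, -1.0]]
force: [-6.6, 2.5, 4.1]
width: 0.0502
grasp_force: 3.3
```

Emit:
carry_out(
  targets=[
    [-0.15,0,0,0],
    [-0.15,0,0,0],
    [-0.15,0,0,0],
  ],
)

```text
time_s: 18.52
position: [0.4281, -0.3415, -0.0322]
ee_rot: [[-0.96, 0.281, -0.005], [0.281, 0.96, 0.004], [0.006, 0.002, -1.0]]
force: [-8.6, 2.4, 7.0]
width: 0.0499
grasp_force: 4.7
```

Emit:
carry_out(
  targets=[
    [-0.1,0,-0.05,0],
    [-0.15,0,-0.1,0],
    [-0.15,0,-0.2,0],
    [-0.15,0,-0.3,0],
  ],
)

```text
time_s: 19.02
position: [0.428, -0.3416, -0.0304]
ee_rot: [[-0.96, 0.281, -0.008], [0.281, 0.96, 0.004], [0.008, 0.002, -1.0]]
force: [-9.3, 2.0, -0.6]
width: 0.0504
grasp_force: 4.6
```

Emit:
carry_out(
  targets=[
    [-0.1,0,-0.2,0],
    [-0.1,0,-0.4,0],
    [-0.1,0,-0.6,0],
    [-0.1,0,-0.8,0],
    [-0.1,0,-1.0,0],
  ],
)

```text
time_s: 19.65
position: [0.4282, -0.3418, -0.0205]
ee_rot: [[-0.96, 0.281, -0.009], [0.281, 0.96, 0.004], [0.01, 0.002, -1.0]]
force: [-10.5, 1.8, -0.5]
width: 0.05
grasp_force: 5.0
```

```bash
python3 - <<'E'
from h import *
s=r.observe();print(B(s['position']),s['force'],s['wrist_torque'])
im=r.read_camera('top')
g=im[185:240:3,200:270:2].min(2)
for i,row in enumerate(g): print(185+3*i,' '.join('%3d'%v for v in row))
E
```

```text
[[-0.1015  0.0045 -0.0205]] [-10.51026959   1.77258497  -0.46660893] [0.30835417 2.44532596 0.08735966]
185  46  43  37  41 120 140 138 137 138 133 127 114 112 100 101  96 102 104  98  97 102  99 106 104 101 100  98 104 105 106  97  97  94 105 106
188  31  28  29  26  40 110 128 129 138 140 141 141 139 137 139 130 121 114 104  99  96 103 105 105  92 107  98 105 106 105  85 104 101 106 106
191  44  42  39  31  70 166 174 162 149 125 112 119 129 135 142 141 141 141 140 142 134 128 116 112  94 104 101 106 106  97 101 101 102 107 107
194  48  45  42  37  39 123 164 171 175 175 173 174 166 154 132 123 120 130 132 143 144 143 143 144 141 140 130 123 116  95 103 100 107 107 106
197  49  48  45  42  36  43 109 142 154 174 174 174 173 175 175 174 175 171 162 150 126 121 123 134 140 143 144 144 143 141 142 137 130 117 113
200  51  49  49  45  41  34  69 143 132 165 174 174 174 169 159 154 157 169 175 174 174 175 174 168 158 136 126 113 132 137 144 145 145 143 144
203  54  52  50  48  44  39  30  82 133 168 174 173 154 149 153 150 149 141 151 174 175 175 175 175 174 175 176 174 173 165 155 133 
[... 1039 characters left out ...]
  47  48  50  49  47  50  51  47  46  42  38  27  20  19  22  17  19  25  52  80 105 153 163 164 164 159 149 163 160 160 159
230  49  48  49  49  49  51  47  50  50  49  50  48  48  45  42  35  26  20  23  19  18  37  44  45  41  41  70  98  71  56  82 110 143 152 159
233  49  49  50  48  50  48  48  47  48  49  48  43  43  49  44  31  22  22  21  21  10   7  34  37  42  54  48  49  45  42  44  43  43  43  56
236  51  50  50  48  49  50  46  43  54  67  69  74  63  53  51  39  19  22  21  19   2  10  42  44  43  44  44  46  45  45  44  61  75  40  36
239  49  48  45  40  37  55  77  84  74  51  33  25  19  31  34  18  18  23  23  12   0  28  47  45  44  45  46  44  43  48  44  45  47  44  38
```

Palette brightness fell evenly from 182 to 175, so it is tilting. I keep following the arc.

Emit:
carry_out(
  targets=[
    [0,0,-0.4,0],
    [-0.05,0,-0.8,0],
    [-0.1,0,-1.2,0],
    [-0.15,0,-1.6,0],
    [-0.2,0,-1.9,0],
  ],
)

```text
time_s: 20.32
position: [0.4315, -0.3427, -0.0009]
ee_rot: [[-0.96, 0.281, -0.007], [0.281, 0.96, 0.004], [0.007, 0.002, -1.0]]
force: [-7.6, 2.3, 1.5]
width: 0.0499
grasp_force: 4.3
```

Emit:
carry_out(
  targets=[
    [-0.15,0,-0.3,0],
    [-0.25,0,-0.6,0],
    [-0.35,0,-0.9,0],
    [-0.45,0,-1.2,0],
    [-0.55,0,-1.4,0],
  ],
)

```text
time_s: 20.95
position: [0.437, -0.3442, 0.0133]
ee_rot: [[-0.96, 0.281, -0.007], [0.281, 0.96, 0.004], [0.007, 0.002, -1.0]]
force: [-10.2, 1.7, 2.8]
width: 0.0501
grasp_force: 5.0
```

Emit:
carry_out(
  targets=[
    [-0.15,0,-0.25,0],
    [-0.3,0,-0.5,0],
    [-0.45,0,-0.75,0],
    [-0.6,0,-1.0,0],
    [-0.7,0,-1.15,0],
  ],
)

```text
time_s: 21.58
position: [0.4442, -0.3463, 0.0252]
ee_rot: [[-0.96, 0.281, -0.006], [0.28, 0.96, 0.004], [0.007, 0.002, -1.0]]
force: [-9.1, 2.6, 5.2]
width: 0.0501
grasp_force: 5.4
```

Emit:
carry_out(
  targets=[
    [-0.18,0,-0.22,0],
    [-0.36,0,-0.44,0],
    [-0.54,0,-0.66,0],
    [-0.74,0,-0.86,0],
    [-0.94,0,-1.06,0],
  ],
)

```text
time_s: 22.2
position: [0.4541, -0.3492, 0.0363]
ee_rot: [[-0.96, 0.281, -0.004], [0.28, 0.96, 0.003], [0.005, 0.002, -1.0]]
force: [-7.4, 3.0, 6.6]
width: 0.0501
grasp_force: 5.7
```

Emit:
carry_out(
  targets=[
    [-0.22,0,-0.18,0],
    [-0.44,0,-0.36,0],
    [-0.67,0,-0.54,0],
    [-0.9,0,-0.72,0],
    [-1.13,0,-0.9,0],
  ],
)

```text
time_s: 22.82
position: [0.4672, -0.3531, 0.046]
ee_rot: [[-0.96, 0.28, -0.0], [0.28, 0.96, 0.001], [0.001, 0.001, -1.0]]
force: [-4.8, 2.5, 7.4]
width: 0.0502
grasp_force: 4.1
```

Emit:
carry_out(
  targets=[
    [-0.26,0,-0.15,0],
    [-0.52,0,-0.28,0],
    [-0.78,0,-0.42,0],
    [-1.04,0,-0.55,0],
    [-1.3,0,-0.67,0],
  ],
)

```text
time_s: 23.45
position: [0.4812, -0.3572, 0.0525]
ee_rot: [[-0.96, 0.28, 0.002], [0.28, 0.96, -0.001], [-0.002, -0.0, -1.0]]
force: [-2.0, 0.5, 3.5]
width: 0.0501
grasp_force: 1.8
```

```bash
python3 - <<'E'
from h import *
s=r.observe();print(B(s['position']),s['force'],s['wrist_torque'])
im=r.read_camera('top')
g=im[165:232:3,196:280:2].min(2)
for i,row in enumerate(g): print(165+3*i,' '.join('%3d'%v for v in row))
E
```

```text
[[-0.0464  0.0047  0.0525]] [-1.98296547  0.53449811  3.54441801] [ 0.15250691  0.30839724 -0.02136964]
165  66  63  64  63  60  59  59  56  57  55  54  49  47  43  39  37  67  76 100 103  97 106 105 101 106 103 100 106 107  97  99 101 105 107 107  96 100  97 107 107 109 108
168  69  65  64  63  63  61  59  57  52  49  48  51  54  54  50  47  42  39  36  67 104 106 106  93 106  98 106 108 106  91 105 102 107 107 106  94 105 102 107 107 106  94
171  70  68  65  64  63  56  51  50  55  56  53  56  55  54  51  49  47  45  39  36  77 106 105 103 103  99 108 109 100 104 104 104 107 108  96 100 103 106 108 107 103 103
174  71  68  62  59  54  57  56  55  56  55  55  55  56  53  53  55  52  48  45  42  37  70 104 110  92 106 107 108  95 108  98 107 107 106  90 107 101 106 107 107  93 108
177  58  56  55  55  56  57  55  56  55  56  56  55  57  57  56  50  44  33  34  28  23  23  35  59  80  99 107 105 101 104 103 107 108  99 101 107 105 108 107 102 101 102
180  55  56  56  55  56  56  56  57  55  56  57  55  49  45  54  66  76  76  69  59  43  26  24  18  18  22  78  98 104  97 107 107 105 
[... 2259 characters left out ...]
 158 164 163
222 132 140 142 135 123  97  78  57  41  29  16  13  16  14  17  12  15  19  23  24  15   8   8  38  45  44  44  46  45  46  45  45  46  47  47  46  47  45 120 164 163 164
225 144 144 143 141 142 142 144 142 139 135 120  97  71  45  31  23  15  17  19  20  15  22  21  30  39  41  46  46  45  47  46  45  47  46  45  49  49  59 150 164 163 164
228 143 143 141 139 139 140 142 143 141 143 143 143 145 143 130  97  43  34  32  34  36  37  38  36  36  33  37  40  46  47  46  46  46  45  44  60  60  99 164 162 163 163
231 143 142 141 139 139 140 141 141 140 142 142 142 142 142 142 142  93  39  31  28  33  41  44  46  45  64  65  32  47  46  46  44  72  52  45  46  51 144 167 165 165 163
```

Emit:
carry_out(
  targets=[
    [-0.28,0,-0.1,0],
    [-0.56,0,-0.18,0],
    [-0.84,0,-0.25,0],
    [-1.12,0,-0.3,0],
    [-1.4,0,-0.3,0],
  ],
)

```text
time_s: 24.12
position: [0.4942, -0.361, 0.0553]
ee_rot: [[-0.96, 0.28, 0.001], [0.28, 0.96, -0.0], [-0.001, -0.0, -1.0]]
force: [-1.6, 0.5, 7.3]
width: 0.0503
grasp_force: 3.9
```

Emit:
carry_out(
  targets=[
    [-0.25,0,0.1,0],
    [-0.5,0,0.2,0],
    [-0.8,0,0.3,0],
    [-1.1,0,0.4,0],
    [-1.4,0,0.5,0],
  ],
)

```text
time_s: 24.75
position: [0.5109, -0.3665, 0.0556]
ee_rot: [[-0.96, 0.28, 0.009], [0.28, 0.96, -0.002], [-0.009, 0.001, -1.0]]
force: [-3.7, 6.3, 35.5]
width: 0.05
grasp_force: 17.3
```

The tips slid onto the palette's upper end, giving 35 N downward. I unload straight away.

Emit:
carry_out(
  targets=[
    [0,0,-0.35,0],
    [0,0,-0.45,0],
  ],
)

```text
time_s: 25.0
position: [0.5092, -0.3659, 0.0565]
ee_rot: [[-0.96, 0.28, 0.005], [0.28, 0.96, -0.002], [-0.005, -0.001, -1.0]]
force: [-0.2, -0.4, 8.7]
width: 0.05
grasp_force: 4.4
```

Emit:
carry_out(
  targets=[
    [-0.15,0,0,0],
    [-0.3,0,-0.02,0],
    [-0.45,0,-0.04,0],
    [-0.45,0,-0.04,0],
  ],
)

```text
time_s: 25.5
position: [0.513, -0.367, 0.0566]
ee_rot: [[-0.96, 0.28, 0.003], [0.28, 0.96, -0.002], [-0.004, -0.001, -1.0]]
force: [-0.3, 1.0, 11.5]
width: 0.05
grasp_force: 5.6
```

```bash
python3 - <<'E'
from h import *
s=r.observe();print(B(s['position']),s['force'],s['wrist_torque'])
for n in('top','scene','wrist'):
    r.read_camera(n)
    for l in('palette','palette_corner0'): print(n,l,[(d['score'],np.round(d['at'])) for d in r.spot_in(n,l)])
E
```

```text
[[-0.0131  0.0042  0.0566]] [-0.28961926  0.98301918 11.5144908 ] [ 0.2534074   0.15013726 -0.01299579]
top palette [(0.72, array([406., 266.]))]
top palette_corner0 [(0.71, array([408., 270.]))]
scene palette [(0.89, array([259., 225.])), (0.83, array([387., 198.]))]
scene palette_corner0 [(0.95, array([391., 197.])), (0.94, array([256., 227.]))]
wrist palette [(0.63, array([273., 240.]))]
wrist palette_corner0 [(0.58, array([275., 239.]))]
```

```bash
python3 - <<'E'
from h import *
im=r.read_camera('scene');c=cam('scene');a=BP[2]
g=im.min(2)
for v in range(180,275,4): print(v,' '.join('%3d'%x for x in g[v,220:320:4]))
Wb=lambda P:np.array([[BP[0]+p[0]*np.cos(a)-p[1]*np.sin(a),BP[1]+p[0]*np.sin(a)+p[1]*np.cos(a),p[2]] for p in P])
for th in(75,82,90,97):
    t=np.radians(th);C,S=np.cos(t),np.sin(t);o=-.012*S
    if th>90:o=-.012
    print(th,proj(c,Wb([[o-.09*C,y,.09*S] for y in(.072,-.057)]+[[o,y,0] for y in(.072,-.057)])).round().tolist())
E
```

```text
180  89  34  31  28  30  20  19  18  21  21  21  22  21  28  35  75  30  37  29  26 172 224 223 224 224
184  32  35  96  44  37  38  20  20  20  18  20  25  28  30  42 219 169  32  20  96 127 224 223 224 224
188  50  29  80 216  63  31  17  21  22  27  33  31  28  45  50  80  62  62  21  82 172 223 208 179 224
192  61  36  31 105  54  28  30  31  41  84  26  31  47  47  38  32 207 147  51  99 140 121 115 110 220
196  64  46  29  30  29  34  57 115 112 102  62  98  52  30  36 106 159 108 151 139 122 122  97  89 213
200  65  60  33  38  45 135 115 109  88  83  44  23  85 163 220 222 213  72  70  88  86  83  97 193 224
204  67  63  50  32  28  71  99  78 125 126  25  21 138 206 223 223 223 214 178 142 157 205 224 224 222
208  69  65  59  28  28  57 137 133 141 125  26  26 107 110 219 222 222 222 224 223 222 208 221 224 217
212  69  66  63  33  25  70 140 143 134 105  25  29 104 105 153 222 222 221 223 223 215 174 216 223 222
216  70  68  64  53  24 138 121 107 104 104  81  42 104 104 124 178 222 222 223 223 222 121 206 221 222
220  71  69  66  61  24 104 104 105 105 104 104 105 105 105 
[... 967 characters left out ...]
 226 225 225
260  75  75  73  73  72  70  67  64 166 202 201 199 200 200 200 201 199 200 201 201 220 226 225 226 226
264  75  75  73  73  72  71  69  66  78 199 200 199 198 200 199 200 208 220 215 224 224 226 225 225 225
268  75  76  75  74  72  71  70  66  64 182 199 200 200 198 201 214 224 226 226 226 226 226 226 226 224
272  75  75  76  73  74  71  71  69  65  90 201 202 202 201 200 201 225 226 225 226 226 226 225 223 224
75 [[223.0, 239.0], [281.0, 216.0], [222.0, 257.0], [275.0, 235.0]]
82 [[221.0, 235.0], [278.0, 212.0], [223.0, 257.0], [276.0, 235.0]]
90 [[219.0, 231.0], [275.0, 208.0], [223.0, 257.0], [276.0, 235.0]]
97 [[216.0, 227.0], [273.0, 204.0], [223.0, 257.0], [276.0, 235.0]]
```

The shaded underside (value ~104) fits the palette standing at about 90°. I lift off, step back, drop to mid height and push it over.

Emit:
carry_out(
  targets=[
    [0,0,-0.4,0],
    [0,0,-0.8,0],
    [1.2,0,-0.8,0],
    [2.5,0,-0.6,0],
    [2.5,0,0.5,0],
  ],
)

```text
time_s: 26.62
position: [0.486, -0.3588, 0.0497]
ee_rot: [[-0.96, 0.281, 0.0], [0.281, 0.96, 0.0], [-0.0, 0.0, -1.0]]
force: [-0.2, -0.3, -0.0]
width: 0.0502
grasp_force: 0.0
```

Emit:
carry_out(
  targets=[
    [0,0,1.0,0],
    [0,0,1.8,0],
    [-0.4,0,1.8,0],
    [-0.8,0,1.8,0],
    [-1.1,0,1.8,0],
  ],
)

```text
time_s: 27.25
position: [0.4987, -0.3623, 0.0321]
ee_rot: [[-0.96, 0.28, 0.001], [0.28, 0.96, -0.001], [-0.001, -0.0, -1.0]]
force: [0.4, -1.5, -0.2]
width: 0.0498
grasp_force: 0.0
```

```bash
python3 - <<'E'
from h import *
s=r.observe();print(B(s['position']),s['force'],s['wrist_torque'])
im=r.read_camera('scene');g=im.min(2)
for v in range(192,275,4): print(v,' '.join('%3d'%x for x in g[v,220:300:4]))
E
```

```text
[[-0.0281  0.0047  0.0321]] [ 0.4094358  -1.4606066  -0.22918702] [ 0.03956626  0.00728655 -0.0332208 ]
192  65 141 105  43  29  21  19  19  19  20  19  20  20  22  19  51  39  41  54  41
196  66  61  27  43  32  42  22  19  23  17  21  20  21  26  30  49 149  31  28  22
200  69  64  42  54 102  31  38  18  20  19  21  27  30  30  31  41 163  57  51  21
204  70  66  60  38 106 102  30  20  25  29  36  40  31  32  49  55  42 171 169  46
208  70  67  62  35  42  31  28  30  46 108  95  25  67  45  34  29  47 223 224 223
212  71  68  65  55  28  34  73 130 126 121  93  84  44  43  50 173 221 222 224 224
216  71  70  66  63  45  37 135 110 102  79  76  26  17 102 125 179 223 223 224 224
220  72  71  68  64  49  28  44  80 101 104  83  27  30 104 150 176 216 225 225 223
224  73  72  70  66  60  28  50 103 104 104  90  25  44 103 169 111 148 224 224 225
228  73  72  71  68  64  42  99 104 104 104 104  53  45 104  94 143 214 223 224 226
232  74  73  72  70  67  59 103 105 104 104 104 104 104 104 202 224 225 223 225 224
236  74  72  72  71  67  64 100 104 104 104 104 103 104 103 146 223 222 223 223 224
240  74  73  72  71  69  65  72 104 103 104 104 103 103 102 124 162 200 218 222 224
244  75  73  72  71  70  67  63 103 103 103 101 102 103 103 103 102 191 200 223 226
248  76  74  74  71  71  68  65  82 102 102 102 102 102 104 118 147 189 200 205 225
252  76  75  74  73  72  69  67  63 103 103 111 103 104 184 200 201 200 200 201 216
256  76  76  74  73  72  71  67  64 111 129 113 156 197 200 200 200 200 199 201 202
260  76  76  75  74  74  72  69  66  83 202 202 201 201 201 201 202 201 200 202 202
264  76  76  76  75  73  72  70  67  63 185 201 200 199 201 200 202 201 207 202 202
268  76  75  76  74  75  73  71  70  65 108 200 201 202 200 202 202 204 223 226 227
272  75  76  76  76  74  73  72  71  67  63 197 203 203 202 202 202 221 227 226 227
```

Emit:
carry_out(
  targets=[
    [-0.3,0,0,0],
    [-0.6,0,0,0],
    [-0.9,0,0,0],
    [-1.2,0,0,0],
    [-1.5,0,0,0],
  ],
)

```text
time_s: 27.92
position: [0.5125, -0.3662, 0.0318]
ee_rot: [[-0.96, 0.28, -0.0], [0.28, 0.96, 0.0], [0.0, 0.0, -1.0]]
force: [1.0, -0.0, 0.2]
width: 0.05
grasp_force: 0.1
```

Emit:
carry_out(
  targets=[
    [-0.3,0,0,0],
    [-0.6,0,0,0],
    [-0.9,0,0,0],
    [-1.2,0,0,0],
    [-1.2,0,0,0],
  ],
)

```text
time_s: 28.55
position: [0.5242, -0.3695, 0.0317]
ee_rot: [[-0.96, 0.28, 0.0], [0.28, 0.96, -0.0], [-0.0, -0.0, -1.0]]
force: [-0.2, 0.5, -0.6]
width: 0.05
grasp_force: 0.0
```

```bash
python3 - <<'E'
from h import *
s=r.observe();print(B(s['position']),s['force'],s['wrist_torque'])
im=r.read_camera('scene');g=im.min(2)
for v in range(176,275,4): print(v,' '.join('%3d'%x for x in g[v,204:300:4]))
E
```

```text
[[-0.0016  0.0049  0.0317]] [-0.21352462  0.49393228 -0.62859822] [ 0.03852971  0.03059209 -0.01876458]
176  66  62 213 220 220 219 216  20  17  19  20  22  20  17  20  21  22  48  54  54  54  84 187 198
180  68  64 134 220 220 220 204  19  16  20  19  22  28  19  20  17  18  48  54  54  54  87  55 105
184  69  67  63 212 154  60  29  28  19  20  18  16  18  17  18  19  21  39  39  31  50  42  30 115
188  71  67  62  48  28  76  45  29  40  18  21  19  18  20  18  25  30  31 204 167  25  21  67  93
192  71  69  65  60  32  31  88  70  34  22  20  19  22  28  31  29  31  44  94 120  50  24  66 100
196  72  68  68  63  44  35  42 110  30  24  25  29  36  44  30  36  46  47  38 162 151  30 132 134
200  72  70  68  65  59  34  29  28  28  32  51 106 135  49  72  85  31  26  45 210 208  70  69  86
204  72  70  69  67  62  36  30  36  60 131 134 112 100  77  41  36  45 148 220 220 220 210 174 139
208  73  72  69  68  64  61  39  31  71  80  93  84 131  35  23  96 112 137 216 219 219 219 220 220
212  72  72  70  69  66  62  32  29  28 101 136 141 141  40  26 125 136 106 149 219 219 218 220 
[... 803 characters left out ...]

248  75  75  75  74  73  73  70  69  66  63 201 210 199 146 104 101 144 191 194 194 193 195 200 221
252  75  75  74  74  73  73  70  70  68  64 104 129 101 106 151 192 194 195 195 195 194 194 195 217
256  76  75  75  75  74  73  73  71  68  66  61 113 177 196 194 195 194 194 193 194 199 195 210 222
260  75  76  74  75  74  73  72  72  70  68  63 134 196 197 196 194 195 195 198 210 220 220 222 221
264  77  76  75  75  74  73  72  72  71  69  67  62 193 195 195 194 193 196 196 220 221 220 221 221
268  76  75  75  75  75  75  74  73  71  69  68  63 160 196 194 196 196 194 198 222 221 222 223 223
272  76  76  76  74  75  75  75  73  72  70  68  65  66 194 197 197 197 196 197 222 222 223 223 223
```

It looks fallen. I retreat and check from the top camera.

Emit:
carry_out(
  targets=[
    [1.5,0,-0.5,0],
    [3,0,-0.5,0],
    [4.5,0,-0.5,0],
    [6,0,-0.5,0],
    [6.5,0,-0.5,0],
  ],
)

```text
time_s: 29.22
position: [0.4601, -0.3509, 0.0369]
ee_rot: [[-0.96, 0.281, -0.0], [0.281, 0.96, 0.001], [0.0, 0.001, -1.0]]
force: [-0.1, -0.0, -0.1]
width: 0.05
grasp_force: 0.0
```

```bash
python3 - <<'E'
from h import *
s=r.observe();print(B(s['position']),s['force'])
im=r.read_camera('top');c=cam('top');g=im.min(2)
for v in range(120,222,4): print(v,' '.join('%3d'%x for x in g[v,190:310:4]))
a=BP[2]
Wb=lambda P:np.array([[BP[0]+p[0]*np.cos(a)-p[1]*np.sin(a),BP[1]+p[0]*np.sin(a)+p[1]*np.cos(a),p[2]] for p in P])
print(proj(c,Wb([[x,y,.03] for x in(-.018,.072) for y in(.07,-.06)])).round())
E
```

```text
[[-0.0684  0.0048  0.0369]] [-0.11474495 -0.0312403  -0.10383193]
120 160 162 161 159 161 147  66  93 100 103 113 136 160 161 160 162 161 161 162 161 163 162 163 163 160 160 161 160 161 161
124 164 161 160 161 161 122  95  85  75  49  77 100 101 105 121 147 160 163 161 160 160 161 160 162 159 159 161 159 161 159
128 129 163 161 161 165  99  84  99  94 101  89  80  50  47  85 101 104 102 128 152 163 162 162 163 161 160 159 156 158 160
132  94 160 161 160 155 100  96  93  89  99  97  91 102  99  91  75  64  57  89 105 103 106 128 155 162 162 161 160 160 160
136  79 103 162 161 126  99 100  95  98 101  98 101 103 103 102 103  97 103  87  79  46  64  96 106 102 103 143 157 159 160
140  62  76 164 162 103  85 100  97 101  99  99 101  96  93 102  93  90 103  86  95 101  82  85  61  54  70 100 102 163 164
144  48  39  50 162 100  92  96  84 101  99  92 101  94  95 101 103  97 103  96 102 102 101 102 104 106  94  87  86 163 163
148  51  46  41  75 104 102  95  96 101  96 100 102 100 102 102 103 102 102 101 103 102 104 105  95 106 106 103 114 161 163
152  55  43  32  26  83 101 100 100 102 10
[... 1542 characters left out ...]
 98 162 160 162 162 162 162
204  52  53  54  53  54  50  44  85  67  43  48  23  22  17  51 109 169 185 180 104 124 147 147 130 164 162 163 161 162 162
208  57  52  53  50  35  93  73  35  23  17  32  14  23  13  35  40  60 100  40  48  86 119 107 152 162 163 163 162 161 161
212  58  45  23  62  86  35  30  24  20  31  21  16  20   8  34  44  42  43  45  59  43  62 166 160 160 162 161 161 162 162
216  25  31  93  50  34  27  23  21  15  69  13  22  22   6  44  44  45  44  44  45  44  94 163 162 163 164 163 162 162 139
220  48  76  36  28  26  22  15  13  44  30  16  21  13  10  44  44  43  44  43  44  81 148 161 163 162 164 163 160 160 110
[[197. 194.]
 [263. 212.]
 [211. 149.]
 [276. 167.]]
```

```bash
cat >> h.py <<'E'
def deck():
    im=r.read_camera('top');c=cam('top');g=im.min(2).astype(int)
    P=[]
    for u in range(216,268,6):
        for v in range(110,230):
            if (g[v:v+4,u]>150).all() and g[v-4,u]<140: P.append([u,v]);break
    Q=[]
    for v in range(180,206,4):
        for u in range(290,230,-1):
            if (g[v,u-3:u+1]>165).all() and g[v,u+4]<150: Q.append([u,v]);break
    c_=lambda P:B(ray(c,P,.03))[:,:2].tolist() if P else []
    return c_(P),c_(Q)
E
python3 - <<'E'
from h import *
print(deck())
E
```

```text
([[0.0505, 0.0538], [0.0498, 0.0415], [0.051, 0.0298], [0.0503, 0.0176], [0.0496, 0.0054], [0.0507, -0.0062], [0.05, -0.0184], [0.0512, -0.03], [0.0505, -0.0421]], [[0.0442, -0.0558], [0.0367, -0.0579], [0.0282, -0.0564], [0.0203, -0.0567], [0.0123, -0.057], [0.0044, -0.0573], [-0.0035, -0.0575]])
```

The palette shows a plain bright face with no wells, so it lies wells down. Its far edge is at x≈50 mm, leaving about 40 mm overhanging in front. I lower in front of it to just above deck height and push.

Emit:
carry_out(
  targets=[
    [0,0,1.2,0],
    [0,0,2.5,0],
    [0,0,3.8,0],
    [0,0,4.7,0],
    [0,0,4.9,0],
  ],
)

```text
time_s: 29.95
position: [0.461, -0.3511, -0.0132]
ee_rot: [[-0.96, 0.28, -0.001], [0.28, 0.96, 0.001], [0.002, 0.0, -1.0]]
force: [0.7, 0.3, -0.2]
width: 0.0502
grasp_force: 0.0
```

Emit:
carry_out(
  targets=[
    [-0.6,0,0,0],
    [-1.2,0,0,0],
    [-1.7,0,0,0],
    [-2.1,0,0,0],
    [-2.5,0,0,0],
  ],
)

```text
time_s: 30.58
position: [0.4856, -0.3583, -0.0122]
ee_rot: [[-0.96, 0.28, -0.0], [0.28, 0.96, 0.0], [0.0, 0.0, -1.0]]
force: [-1.7, 0.5, 0.6]
width: 0.0502
grasp_force: 0.4
```

```bash
python3 - <<'E'
from h import *
s=r.observe();print(B(s['position']),s['force'])
print(deck())
E
```

```text
[[-0.0418  0.0048 -0.0122]] [-1.70773401  0.48543757  0.58390158]
([[0.0578, 0.0198], [0.059, 0.0082], [0.0583, -0.004], [0.0576, -0.0162], [0.0588, -0.0278], [0.0581, -0.04]], [[0.0447, -0.0577], [0.0367, -0.0579], [0.0287, -0.0582], [0.0203, -0.0567]])
```

Emit:
carry_out(
  targets=[
    [-0.5,0,0,0],
    [-1.0,0,0,0],
    [-1.5,0,0,0],
    [-2.0,0,0,0],
    [-2.5,0,0,0],
  ],
)

```text
time_s: 31.25
position: [0.5098, -0.3654, -0.0123]
ee_rot: [[-0.96, 0.28, -0.0], [0.28, 0.96, 0.0], [0.0, 0.0, -1.0]]
force: [-1.0, 0.5, 0.4]
width: 0.0498
grasp_force: 0.4
```

Emit:
carry_out(
  targets=[
    [-0.5,0,0,0],
    [-1.0,0,0,0],
    [-1.5,0,0,0],
    [-2.0,0,0,0],
    [-2.5,0,0,0],
  ],
)

```text
time_s: 31.88
position: [0.5338, -0.3724, -0.0123]
ee_rot: [[-0.96, 0.28, -0.0], [0.28, 0.96, 0.0], [0.0, 0.0, -1.0]]
force: [-0.7, 0.1, 0.3]
width: 0.0501
grasp_force: 0.5
```

```bash
python3 - <<'E'
from h import *
s=r.observe();print(B(s['position']),s['force'])
print(deck())
E
```

```text
[[ 0.0084  0.0049 -0.0123]] [-0.71417423  0.14391752  0.33986835]
([[0.1082, -0.0136], [0.1094, -0.0253]], [])
```

Emit:
carry_out(
  targets=[
    [1.5,0,0,0],
    [3,0,-0.5,0],
    [5,0,-3,0],
    [8,0,-8,0],
    [11,0,-13,0],
  ],
)

```text
time_s: 32.55
position: [0.4256, -0.3409, 0.1189]
ee_rot: [[-0.96, 0.281, -0.0], [0.281, 0.96, 0.001], [0.001, 0.001, -1.0]]
force: [0.1, 0.4, 0.8]
width: 0.0501
grasp_force: 0.0
```

Emit:
carry_out(
  targets=[
    [1,0,-5,0],
    [1,0,-10,0],
    [1,0,-15,0],
    [1,0,-18,0],
    [1,0,-18,0],
  ],
)

```text
time_s: 33.17
position: [0.4179, -0.3397, 0.3]
ee_rot: [[-0.96, 0.281, 0.005], [0.281, 0.96, -0.001], [-0.005, 0.001, -1.0]]
force: [0.3, -0.1, -0.4]
width: 0.0503
grasp_force: 0.0
```

```bash
python3 - <<'E'
from h import *
s=r.observe();print(s['time_s'],B(s['position']),s['force'])
im=r.read_camera('top');c=cam('top');g=im.min(2)
for v in range(120,222,4): print(v,' '.join('%3d'%x for x in g[v,190:310:4]))
print(deck())
for l in ['vial_a','bottle','cast','tray','tube']:
    for d in r.spot_in('top',l)[:2]: print(l,round(d['score'],2),np.round(d['at']))
a=BP[2]
Wb=lambda P:np.array([[BP[0]+p[0]*np.cos(a)-p[1]*np.sin(a),BP[1]+p[0]*np.sin(a)+p[1]*np.cos(a),p[2]] for p in P])
print(proj(c,Wb([[x,y,.03] for x in(.018,.108) for y in(.073,-.057)])).round())
E
```

```text
33.175 [[-0.112   0.0037  0.3   ]] [ 0.31950204 -0.13663023 -0.43190445]
120 167 167 166 166 165 151  70  97 105 105 117 141 167 166 166 166 166 166 167 166 168 168 167 168 164 166 166 166 167 166
124 168 164 166 167 166 127  97  86  79  50  81 102 105 110 126 153 164 168 167 166 166 167 165 167 165 165 167 166 166 166
128 134 167 167 165 170 101  87 102  98 103  91  85  53  47  88 106 107 107 133 157 168 167 166 167 166 166 165 162 164 165
132  96 166 166 168 161 105  99 124 141 111  98  94 106 103  94  77  66  61  91 109 106 108 132 159 166 166 167 165 165 166
136  82 105 169 167 130 101 102 185 182 184 184 168 129 105 104 105 102 106  92  81  49  68  99 109 106 106 148 162 165 166
140  65  82 168 167 104  88 126 183 183 183 183 182 183 186 183 161 116 105  87  99 104  84  88  65  55  73 103 106 168 168
144  55 135 168 165 104  95 171 183 182 183 183 183 183 183 184 184 185 185 180 149 116 102 108 107 110  97  88  90 168 168
148 113 167 163 141 104 103 183 183 183 183 183 182 183 184 184 184 185 184 185 185 186 185 167  98 110 108 107 118 167 169
152 167 167 169 113  95 118 182 182
[... 1973 characters left out ...]
  0  10  43  43  43  43  45  46  46  77  63  43  39 169 166 169 166 168 166 167 169 170 166 167 144
220  13  21  21  14   5   4  33  43  45  44  43  46  45  44  47  44  44  73 169 168 167 166 166 169 170 169 167 166 165 114
([[0.1001, 0.0688], [0.1089, 0.0593], [0.1101, 0.0475], [0.1093, 0.0351], [0.1086, 0.0227], [0.1097, 0.011], [0.109, -0.0013], [0.1101, -0.013], [0.1094, -0.0253]], [[0.0447, -0.0577], [0.0367, -0.0579], [0.0282, -0.0564], [-0.0182, -0.0046]])
vial_a 0.17 [324. 184.]
bottle 0.71 [181. 134.]
bottle 0.6 [241. 162.]
cast 0.58 [329. 183.]
cast 0.5 [182. 135.]
tray 0.87 [299. 270.]
tray 0.58 [261. 142.]
tube 0.83 [313. 224.]
[[202. 175.]
 [267. 193.]
 [215. 132.]
 [280. 149.]]
```

The palette lies flat and plain side up on the deck, from x≈18 to 109 mm and y≈−57 to +73 mm. The board is visible on all four sides of it, and the bottle, cast, tray and sleeve are where they were. I hand in.

```bash
python3 -c "
from cell import r
print(r.hand_in())"
```

```text
the job is handed in; nothing more can be done
None
```

I handed in with the palette lying flat, wells down, wholly on the drain board deck. On the way the fingertips slid onto its upper end and pressed down with about 35 N for a moment. The bottle, cast, tray and sleeve hadn't moved; the arm hid the vials in the last picture, so I couldn't check them.

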